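# Index a shooting board's fence to 45 degrees and load a mitred strip under its hold-down

### The arm

A 6-joint arm with a two-finger parallel gripper is mounted at the origin on the work surface. World frame = base frame: x ahead of the robot, y to its left, z up, the work surface at z = 0. Lengths are in m, angles in rad, forces in N, time in s.
With the tool pointing down it reaches from about 0.35 to 0.775 m from the base axis. Payload 5.5 kg.
Tool frame: the origin (TCP) lies between the finger pads; the fingertips stand env.nose_length ahead of it and the grasp point (between the pads) lies 8 mm behind it (env.nose_length is the distance from the TCP to the fingertips, in m); z points along the fingers, y is the direction in which the jaws open and shut (so a half turn about z gives the same grasp; the last joint's range is limited). The gripper opens to 85 mm and grips with 20 to 120 N. Pads are 22 mm wide; open, the fingers measure 114 mm over their backs; the gripper's body (76 mm by 85 mm) begins 54 mm behind the grasp point. The pads swing forward as they close: fully open they stand 13 mm farther back than shut.
Start: joints at [1.007, 0.313, 0.046, 1.304, 0, 1.431], TCP at [0.236, 0.524, 0.242] pointing down, gripper open.
Joint ranges: [-2.76, 2.76], [-0.86, 1.69], [-1.03, 1.26], [-2.2, 2.34], [-1.47, 1.5], [-3.14, 3.14]. Speed limits (rad/s): [2.57, 2.57, 3.14, 3.14, 3.14, 3.14].

### API

Orientations are given as a unit quaternion [w, x, y, z].
In Python, from workcell import env gives the robot as it stands. The module is installed in compiled form; this text tells all that it offers.
- The arm moves only by the shell command python3 -m creep 'ROWS' [FORCE]. ROWS is a JSON object of lists of equal length, an entry for each row: "hand": the finger opening in mm, from 0 to 85.4; "delta_pos": the shift along the tool's x, y, z scaled (see below), a list of three; "turn": the turn about the tool's z scaled (see below). In form: {"hand": [hand, ...], "delta_pos": [[dx, dy, dz], ...], "turn": [turn, ...]}. A call has exactly 5 rows; each row shifts and turns the commanded pose from where the row before left it, along the tool's axes as they then stand; what a row does not reach is not made up. The controller multiplies each number of a shift by 0.8 m and each number of a turn by 5 degrees. A row lasts 1/12 s, in which the tool goes at most 41.7 mm and 7.16 degrees, less where a joint would pass 70% of its speed; a pose out of reach is approached as far as the arm can. A call with a number of a shift or a turn outside -1 to 1 is refused whole. A call with a gripper value outside its range is refused whole. The fingers move at their own pace and stop on an object; FORCE is the grip in N (left out, the last holds). Time passes only in rows, so rows that do not move let the fingers close, or fill a call up. It gives the time, the measured TCP pose, the force and the opening at its end, in the units of the state.
- env.get_state(): the state, without advancing time (a new reading comes with each control period).
- env.read_camera(name): name is "scene" or "top" or "wrist"; returns a dict with "pixels" (384x512x3 uint8, red, green, blue), "depth" (384x512 float32, m along the optical axis (not along the pixel's ray), 0 where there is no reading), "fx", "fy", "cx", "cy" (pixels), "origin" and "orientation" of the camera in the world. Camera axes: x right, y down, z forward; pixel columns grow to the right and rows downward; lengths in m; the calibration is good to about 2 mm. A picture is of the moment at which its call begins.
- env.hand_in(): hands the job in, once; it reports no verdict.
Trained networks look in the newest picture that a camera, given by its name, has taken for a name from the list of things; names that differ only in an ending like _2 or _b are one class to them, and where a whole thing is asked for, a point or a joint stands for the part that bears it (a point fixed in the world has none). Each returns a list of dicts, best first, with "score" (0 to 1); they miss things now and then, are a little off and sometimes report something else, mostly with a low value. They report only what shows in the picture. A call takes as long as a camera call.
- env.find_in(camera, target): "location" ([row, column] in pixels, amid what is visible of it).
- env.pinpoint(camera, target): "location" ([row, column] in pixels: a listed point, or the origin of a listed thing).
The state is a dict: "clock": time; "joint_pos": joint angles; "qvel": joint speeds; "tau": joint torques, N m; "tcp_pos": TCP position; "orientation": TCP orientation; "wrist_force": force on the tool from outside, world axes, zero at the start; "ft_torque": the same for the moment, N m; "finger_gap": finger opening in m.
Only numpy, scipy, OpenCV 4.12 (cv2) and the standard library are available. Lean on these libraries where they do the work, as an engineer would, in place of code of your own. Each camera call takes 0.05 s, during which the arm holds its last target.

### The job

Set up the shooting board to plane a mitre: pull up the sprung knob at the end of the fence, swing the fence to the 45 degree hole (the last one) and let the pin snap fully home. Then lay the strip with the mitred end flat on the bed along the fence and push it in under the sprung hold-down arm until it is tight against the fence's working face, its mitred end flush with the edge of the plane track. Leave the spare strip and the tools lying about where they are.

Things in the scene. Friction and masses are not known exactly. Their poses are not given: they have to be found in the camera images.
- board: shooting board fixed to the bench: white bed on a plywood base. Origin on the bench straight under the fence's pivot; z up; bed top at z = 30 mm. Base spans x = -200 to 200, y = -100 to 245 mm; bed spans y = -24 to 245. At y < -24 lies the plane track, 18 mm lower, with a low rail 26 mm high at y = -90 to -100
- track_edge (a point): point on the bed's top edge along the plane track, at board x = -70, y = -24 mm, where the mitred end comes; the edge runs straight along the board's x; axes as the board's
- hole45 (a point): mouth of the 45 degree index hole, at bed height, 200 mm from the pivot: the last of four holes in the brass quadrant let flush into the bed (square 0, then 22.5, 30 and 45 deg), each with an engraved line
- fence (a joint): swing of the fence about its upright pivot, rad: 0 = square to the track (fence along the board's +y), growing clockwise seen from above (its free end goes to the board's +x). Holes at 0, 0.393, 0.524 and 0.785 (45 deg); it can swing on past that to 0.92. Swings freely (about 1 N at the knob) once the pin is clear. It may start at 0 to 0.44, in a hole or between holes
- fence_face (a point): point on the fence's working face at bed height beside the pivot; axes turn with the fence: y along it away from the track, x from the working side to the back (pivot axis at x = 14 mm). The fence: straight bar, x = 0 to 28, y = -20 to 165, 24 mm high, then a tongue 7 mm high to y = 225, plunger at x = 14, y = 200. The strip goes on the side x < 0, its end past y = 0 towards the track
- plunger (a joint): how far the index plunger is pulled up, m: 0 = pin fully home in a hole, 0.007 = its round nose rides on the quadrant between holes, 0.014 = top stop. A spring pushes it down: 6 N at 0, 8.5 N at 0.012. From 0.009 up the pin clears everything. Let go within about 2 mm of a hole's centre it pulls itself in
- knob (a point): centre of the plunger's black mushroom knob: 34 mm across, 22 mm high (32 to 54 mm above the bed when home), this point 43 mm above the bed when home; at the fence's free end, 200 mm from the pivot. It goes up with the pin and round with the fence (it does not spin by itself). Below it a steel sleeve 20 mm across, up to 25 mm above the bed
- holddown (a joint): lift of the sprung hold-down arm, rad: 0 = at rest, about 0.08 with the strip under it. It springs back down by itself: 2.3 N at the bead at rest, 3 N on the strip
- bead (a point): underside of the hold-down's bead, which presses on the work: a 24 mm wide steel leaf hinged on the fence, 50 mm along it from the pivot, over the working side. At rest the bead is 14.5 mm above the bed, 22 mm out from the face; a lip turns up to 21.5 mm above the bed at 48 mm out, so a strip pushed square to the fence runs in under it (about 10 N). Arm's top 37 mm above the bed
- mitred_strip: beech strip 40 wide, 18 thick, 240 mm long on its middle line, 0.12 kg, one end sawn to 45 deg; flat on the bench, on either side of the board. Origin: centre of its underside; x along it towards the square end (x = +120). The mitred end runs from x = -140 at y = +20 (sharp point) to x = -100 at y = -20. The y = -20 edge goes against the fence, x along the fence's y
- mitre (a point): centre of the mitred end's lower edge, at x = -120, y = 0 of the strip
- plane: block plane, 160 x 50 x 48, lying on its side at the far end of the plane track. Bystander
- try_square: try square, 85 mm stock 18 x 16 with a thin 100 mm blade, lying on the bed before the fence. Bystander
- pencil: flat red carpenter's pencil, 120 x 12 x 7, lying on the bed behind the fence. Bystander
- glue_bottle: white glue bottle, 66 mm wide, 195 mm tall, standing on the bench. Bystander
- tape_roll: roll of masking tape, 100 mm across, 25 mm high, lying flat. Bystander
- tape_measure: tape measure, 68 x 32 x 62. Bystander
- chisel_wide: bench chisel, 250 mm long, 28 mm thick at the handle, origin at the ferrule. Bystander
- square_strip: spare beech strip, 240 x 40 x 18, both ends square. Bystander: it may lie on either side of the shooting board, and the mitred strip on the other

How it is judged:
By the outcome, as a careful person would: the job done as asked, in the order asked, and still so for the second after the job is handed in, with the robot touching nothing.
It also fails if it takes over 64 s, if anything falls off the work surface, if the arm or the gripper's body presses on something with over 40 N, if the wrist force passes 120 N, or if a joint passes its speed limit or range.

## Working session

There is one attempt and no reset: what is moved stays moved. The work goes in short steps, Python scripts to look and compute and a shell command to move; the robot and the scene stay as the last step left them, time stands still between calls to the robot, and variables do not carry over. Pictures are saved under pics/ and viewed, and the job is handed in when it is done.

```bash
mkdir -p pics
cat > h.py <<'E'
import numpy as np, cv2
from workcell import env
from scipy.spatial.transform import Rotation as R
def Rq(q): return R.from_quat([q[1],q[2],q[3],q[0]])
def cam(name,fn=None):
    c=env.read_camera(name)
    if fn: cv2.imwrite('pics/'+fn+'.png',cv2.cvtColor(c['pixels'],cv2.COLOR_RGB2BGR))
    return c
def ray(c,rc):
    d=np.array([(rc[1]-c['cx'])/c['fx'],(rc[0]-c['cy'])/c['fy'],1.0])
    return Rq(c['orientation']).apply(d), np.array(c['origin'])
def atz(c,rc,z):
    d,o=ray(c,rc); return o+d*(z-o[2])/d[2]
def bydepth(c,rc):
    d,o=ray(c,rc); return o+d*c['depth'][int(round(rc[0])),int(round(rc[1]))]
def st():
    s=env.get_state()
    r=Rq(s['orientation']).as_matrix()
    print('t',round(s['clock'],2),'tcp',np.round(s['tcp_pos'],4),'gap',round(s['finger_gap'],4),'F',np.round(s['wrist_force'],1),'tx',np.round(r[:,0],3),'tz',np.round(r[:,2],3),'j',np.round(s['joint_pos'],2))
    return s
E
python3 - <<'E'
from h import *
st(); print(env.nose_length)
for n in ['scene','top','wrist']:
    c=cam(n,n+'0')
    print(n,np.round(c['origin'],3),np.round(c['orientation'],3),c['fx'])
    for t in ['board','track_edge','hole45','fence_face','knob','bead','mitred_strip','mitre','square_strip','try_square','pencil','glue_bottle','tape_roll','tape_measure','chisel_wide','plane']:
        r=env.pinpoint(n,t)[:2]
        for q in r:
            if q['score']>.3: print(t,round(q['score'],2),np.round(q['location'],1),np.round(bydepth(c,q['location']),3) if 0<=q['location'][0]<383 and 0<=q['location'][1]<511 else '')
E
```

```text
t 0.0 tcp [0.2362 0.5237 0.2414] gap 0.0855 F [ 0.3 -0.4  0.3] tx [-0.912  0.411  0.   ] tz [-0.001 -0.002 -1.   ] j [ 1.01  0.31  0.04  1.3  -0.    1.43]
0.011
scene [1.23  0.148 1.065] [-0.199  0.611  0.727 -0.242] 473.4225516742374
board 0.8 [201.2 209.4] [ 0.504 -0.111  0.027]
track_edge 0.62 [173.7 213. ] [ 0.397 -0.127  0.014]
track_edge 0.43 [249.4 103.8] [ 0.682 -0.353 -0.001]
hole45 0.85 [251.7 242.7] [0.645 0.008 0.031]
hole45 0.58 [184.6 122.3] [ 0.484 -0.368  0.021]
fence_face 0.61 [253.5 242.1] [0.651 0.008 0.032]
fence_face 0.56 [193.6 210.1] [ 0.499 -0.108  0.056]
knob 0.75 [176.5 271.9] [0.406 0.045 0.048]
knob 0.6 [201.7 278.1] [0.518 0.077 0.089]
bead 0.52 [184.3 233.1] [ 0.452 -0.055  0.049]
mitred_strip 0.79 [222.5 381.3] [0.489 0.351 0.019]
mitre 0.61 [189.6 383.5] [0.379 0.354 0.023]
square_strip 0.69 [184.4 121.7] [ 0.483 -0.37   0.02 ]
try_square 0.58 [176.2 274.8] [0.404 0.053 0.049]
pencil 0.6 [233.8 198.1] [ 0.617 -0.113  0.039]
glue_bottle 0.66 [297.8 376.4] [0.732 0.334 0.067]
tape_roll 0.83 [251.9 104.2] [ 0.691 -0.348  0.002]
tape_roll 0.44 [175.2 216.4
[... 783 characters left out ...]
[ 0.468 -0.377  0.017]
square_strip 0.37 [198.8 297.2] [ 0.482 -0.102  0.057]
try_square 0.9 [228.7 245.9] [0.402 0.046 0.047]
pencil 0.42 [158.4 305.2] [ 0.607 -0.133  0.029]
glue_bottle 0.61 [135.6 143.2] [0.672 0.332 0.079]
tape_roll 0.84 [128.6 372. ] [ 0.701 -0.344  0.003]
tape_measure 0.59 [268.4 362.1] [ 0.283 -0.281  0.028]
chisel_wide 0.78 [190.6  97. ] [0.526 0.475 0.026]
plane 0.93 [167.  321.6] [ 0.572 -0.175  0.061]
wrist [0.167 0.555 0.373] [0.125 0.83  0.537 0.081] 300.35331480914317
mitred_strip 0.97 [345.3 221.4] [0.223 0.519 0.305]
mitre 0.78 [285.6 181.7] [ 0.357  0.351 -0.   ]
pencil 0.62 [345.8 222. ] [0.222 0.52  0.307]
chisel_wide 0.59 [343.9 307.8] [0.232 0.542 0.306]
```

Run:
```python
import cv2
for n in ['scene','top']:
    i=cv2.imread(f'pics/{n}0.png')
    i=i[90:320,60:480] if n=='scene' else i[80:310,60:480]
    cv2.imwrite(f'pics/{n}0c.png',cv2.resize(i,None,fx=1.9,fy=1.9,interpolation=cv2.INTER_CUBIC))
```

```text
(no output)
```

View pics/scene0.png

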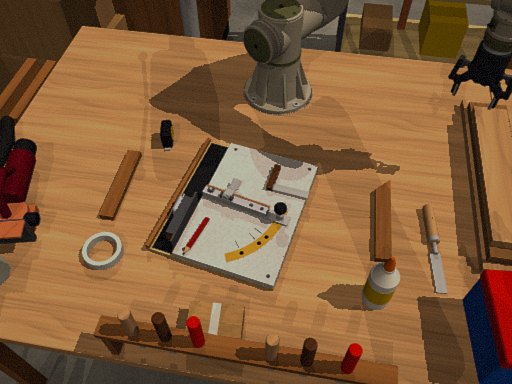

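```bash
ls pics
```

```text
scene0.png
scene0c.png
top0.png
top0c.png
wrist0.png
```

View pics/top0c.png

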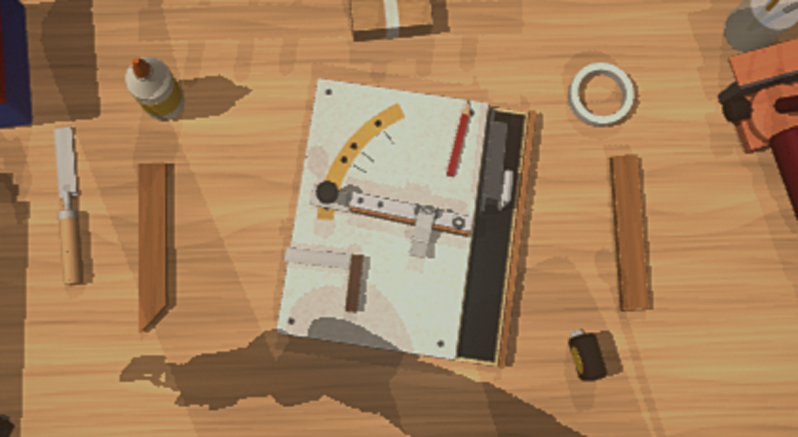

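Run:
```python
import cv2
i=cv2.imread('pics/top0.png')[110:280,195:350]
i=cv2.resize(i,None,fx=3.5,fy=3.5,interpolation=cv2.INTER_CUBIC)
cv2.imwrite('pics/top0d.png',i)
```

```text
(no output)
```

View pics/top0d.png

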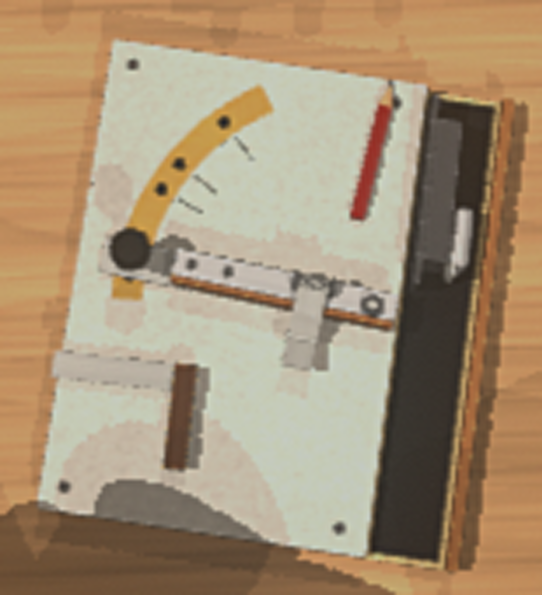

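View pics/wrist0.png

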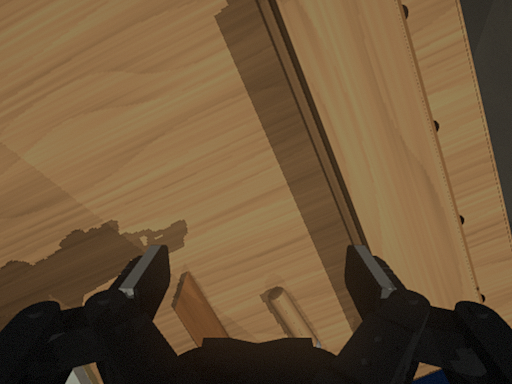

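```bash
cat >> h.py <<'E'
def fit(P,W):
    P=np.array(P,float);W=np.array(W,float)
    pc,wc=P.mean(0),W.mean(0);a=P-pc;b=W-wc
    th=np.arctan2((a[:,0]*b[:,1]-a[:,1]*b[:,0]).sum(),(a*b).sum())
    M=np.array([[np.cos(th),-np.sin(th)],[np.sin(th),np.cos(th)]])
    o=wc-M@pc; return th,o,W-(P@M.T+o)
E
python3 - <<'E'
from h import *
c=cam('top')
def p(u,v): return ((v+.5)/3.5-.5+110,(u+.5)/3.5-.5+195)
B=[];W=[]
def a(u,v,bx,by): B.append((bx,by));W.append(atz(c,p(u,v),.03)[:2])
a(112,40,.2,.245);a(428,88,.2,-.024);a(366,556,-.2,-.024);a(38,510,-.2,.245)
for (u,v),d in zip([(162,189),(180,163),(224,122)],[22.5,30,45]):
    d=np.deg2rad(d);a(u,v,.2*np.sin(d),.2*np.cos(d))
th,o,r=fit(B,W);print(np.rad2deg(th),o,np.round(r*1000,1))
M=np.array([[np.cos(th),-np.sin(th)],[np.sin(th),np.cos(th)]])
inv=lambda w:M.T@(w[:2]-o)
for nm,uv,z in [('pivot',(372,304),.057),('knob',(131,248),.084),('stockc0',(186,365),.046),('stock1',(200,366),.046),('stock2',(188,468),.046),('stock3',(165,467),.046),('bladeend',(54,360),.04),('bladeend2',(52,378),.04),('bead',(300,368),.06)]:
    w=atz(c,p(*uv),z);print(nm,np.round(w,4),np.round(inv(w)*1000,1))
k=inv(atz(c,p(131,248),.084));print('fence',np.rad2deg(np.arctan2(k[0],k[1])),np.hypot(*k))
# strip
i=cv2.imread('pics/top0.png')[150:270,110:170]
cv2.imwrite('pics/strip.png',cv2.resize(i,None,fx=5,fy=5,interpolation=cv2.INTER_CUBIC))
D=c['depth']
E
```

```text
-9.853978212551992 [ 0.48738761 -0.11267837] [[-0.3  1.3]
 [-2.6 -0.6]
 [ 1.   0.3]
 [-1.3 -0.7]
 [ 0.7 -0.1]
 [ 1.6 -0.3]
 [ 1.   0.2]]
pivot [ 0.4888 -0.1125  0.057 ] [1.3 0.4]
knob [0.5344 0.0815 0.084 ] [ 13.1 199.4]
stockc0 [0.4441 0.0397 0.046 ] [-68.8 142.7]
stock1 [0.443  0.0284 0.046 ] [-67.9 131.4]
stock2 [0.3606 0.0401 0.046 ] [-151.1  128.9]
stock3 [0.3618 0.0586 0.046 ] [-153.   147.3]
bladeend [0.4517 0.1473 0.04  ] [-79.7 250. ]
bladeend2 [0.4369 0.149  0.04  ] [-94.5 249.2]
bead [ 0.4375 -0.0519  0.06  ] [-59.6  51.3]
fence 3.751218774845003 0.19980165519909773
```

View pics/strip.png

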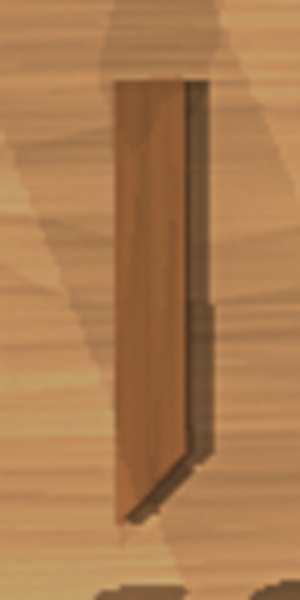

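```bash
for i in 1 2; do :; done; python3 -m creep '{"hand":[80,80,70,70,70],"delta_pos":[[-0.038,-0.0235,0],[-0.038,-0.0235,0],[-0.038,-0.0235,0],[-0.038,-0.0235,0],[-0.038,-0.0235,0]],"turn":[0,0,0,0,0]}' 60
python3 -m creep '{"hand":[70,70,70,70,70],"delta_pos":[[-0.038,-0.0235,0],[-0.038,-0.0235,0],[-0.038,-0.0235,0],[-0.038,-0.0235,0],[-0.038,-0.0235,0]],"turn":[0,0,0,0,0]}'
python3 -m creep '{"hand":[70,70,70,70,70],"delta_pos":[[-0.038,-0.0235,0],[-0.038,-0.0235,0],[-0.038,-0.0235,0],[-0.038,-0.0235,0],[-0.038,-0.0235,0]],"turn":[0,0,0,0,0]}'
python3 - <<'E'
from h import *
st()
E
```

```text
clock: 3.02
tcp_pos: [0.3369, 0.3747, 0.2424]
orientation: [0.0, 0.21, 0.978, 0.0]
wrist_force: [0.3, -0.2, 0.7]
finger_gap: 0.0697
clock: 3.43
tcp_pos: [0.437, 0.2262, 0.2426]
orientation: [0.0, 0.21, 0.978, 0.0]
wrist_force: [1.1, 1.1, 0.0]
finger_gap: 0.0699
clock: 3.85
tcp_pos: [0.537, 0.0779, 0.2425]
orientation: [0.0, 0.21, 0.978, 0.0]
wrist_force: [1.3, 1.4, -0.0]
finger_gap: 0.0704
t 3.85 tcp [0.537  0.0779 0.2425] gap 0.0704 F [ 1.3  1.4 -0. ] tx [-0.911  0.411 -0.   ] tz [ 0.001  0.    -1.   ] j [-0.    0.25 -0.04  1.28  0.    0.42]
```

Run:
```python
from h import *
c=cam('wrist','w1')
print(np.round(c['origin'],3),np.round(c['orientation'],3))
for q in env.pinpoint('wrist','knob')[:2]:
    print(q, atz(c,q['location'],.08), bydepth(c,q['location']))
```

```text
[0.468 0.109 0.373] [0.125 0.83  0.537 0.081]
{'location': [171.6, 263.0], 'score': 0.7} [0.53334503 0.08619744 0.08      ] [0.53106124 0.08699057 0.09020618]
{'location': [272.3, 98.3], 'score': 0.67} [ 0.56318489 -0.12745265  0.08      ] [ 0.57383504 -0.15384109  0.04728898]
```

View pics/w1.png

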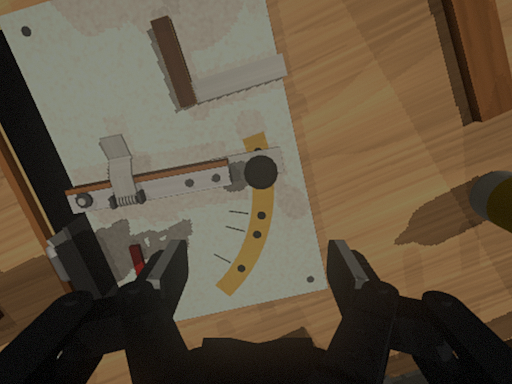

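Run:
```python
from h import *
c=cam('wrist')
th=np.deg2rad(-9.854);M=np.array([[np.cos(th),-np.sin(th)],[np.sin(th),np.cos(th)]]);o=np.array([.4874,-.1127])
for d,rc in [(22.5,(215.5,261.5)),(30,(234.5,257)),(45,(268,241))]:
    a=np.deg2rad(d);print(d,atz(c,rc,.03)[:2],o+M@(.2*np.array([np.sin(a),np.cos(a)])))
print('kn',atz(c,(172,261),.091),'screw',M.T@(atz(c,(31,26),.03)[:2]-o),M.T@(atz(c,(280,310),.03)[:2]-o))
p=atz(c,(200,84),.057)[:2];print('pivot',p)
m=(c['pixels'].max(2)<60)&(c['depth']>.2);m[:140]=0;m[205:]=0;m[:,240:285]&=True;m[:,:235]=0;m[:,290:]=0
n,l,s,ce=cv2.connectedComponentsWithStats(m.astype(np.uint8));print(s,ce)
```

```text
22.5 [0.59620449 0.05537508] [0.59442975 0.05625157]
30 [0.61707645 0.03979501] [0.6155667  0.04083598]
45 [0.65170796 0.00120048] [0.65093756 0.00243238]
kn [0.53259852 0.08260806 0.091     ] screw [-0.1788922   0.00155266] [0.1825891  0.22317021]
pivot [ 0.48771214 -0.11201113]
[[     0      0    512    384 195730]
 [   256    145      6      3     11]
 [   245    153     34     33    867]] [[255.47196648 191.60244725]
 [258.09090909 146.09090909]
 [261.79584775 168.94809689]]
```

```bash
python3 -m creep '{"hand":[70,70,70,70,70],"delta_pos":[[0.0066,0.0026,0],[0,0,0.03],[0,0,0.03],[0,0,0.03],[0,0,0.03]],"turn":[-0.43,-0.43,-0.43,-0.43,-0.42]}' 60
python3 -m creep '{"hand":[70,70,70,70,70],"delta_pos":[[0,0,0.03],[0,0,0.03],[0,0,0.023],[0,0,0],[0,0,0]],"turn":[0,0,0,0,0]}'
python3 - <<'E'
from h import *
st();cam('wrist','w2');cam('scene','s2')
E
```

```text
clock: 4.42
tcp_pos: [0.5314, 0.0849, 0.1457]
orientation: [0.0, 0.117, 0.993, 0.0]
wrist_force: [0.5, 0.4, 0.0]
finger_gap: 0.0701
clock: 4.83
tcp_pos: [0.5307, 0.0846, 0.0794]
orientation: [-0.001, 0.118, 0.993, -0.0]
wrist_force: [-0.0, 0.6, 1.3]
finger_gap: 0.0701
t 4.83 tcp [0.5307 0.0846 0.0794] gap 0.0701 F [-0.   0.6  1.3] tx [-0.972  0.234  0.003] tz [-0.003  0.    -1.   ] j [ 0.01  0.35 -0.32  0.9   0.    0.24]
```

View pics/w2.png

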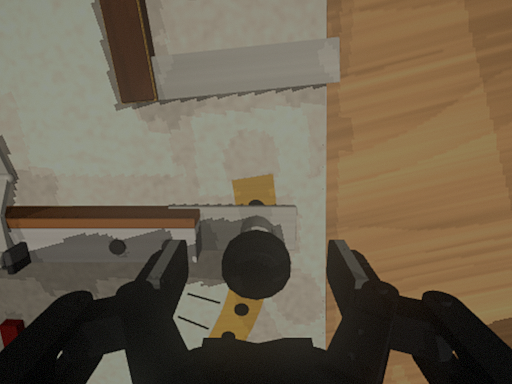

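```bash
python3 -m creep '{"hand":[60,30,30,30,30],"delta_pos":[[-0.0035,-0.002,0],[0,0,0],[0,0,0],[0,0,0],[0,0,0]],"turn":[0,0,0,0,0]}' 60
python3 - <<'E'
from h import *
st();cam('wrist','w3')
E
```

```text
clock: 5.35
tcp_pos: [0.5359, 0.0826, 0.0815]
orientation: [0.001, 0.118, 0.993, 0.002]
wrist_force: [0.9, 3.7, 5.2]
finger_gap: 0.0315
t 5.35 tcp [0.5359 0.0826 0.0815] gap 0.0315 F [0.9 3.7 5.2] tx [-0.972  0.234 -0.003] tz [ 0.003  0.003 -1.   ] j [ 0.    0.35 -0.31  0.9   0.    0.24]
```

View pics/w3.png

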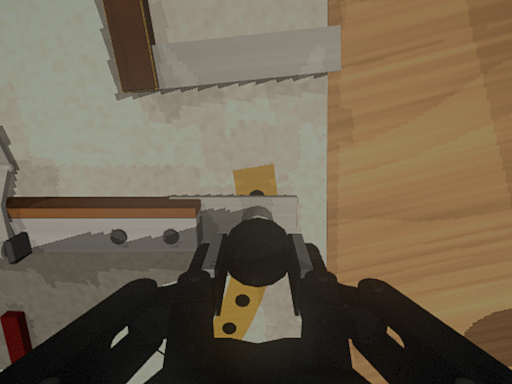

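```bash
python3 -m creep '{"hand":[50,50,50,50,30],"delta_pos":[[0,0,0],[0.002,0,0.005],[0,0,0.005],[0,0,0],[0,0,0]],"turn":[0,0,0,0,0]}' 60
python3 -m creep '{"hand":[30,30,30,30,30],"delta_pos":[[0,0,0],[0,0,0],[0,0,0],[0,0,0],[0,0,0]],"turn":[0,0,0,0,0]}' 60
python3 - <<'E'
from h import *
st()
E
```

```text
clock: 5.82
tcp_pos: [0.5323, 0.0816, 0.0712]
orientation: [-0.001, 0.118, 0.993, -0.0]
wrist_force: [-0.0, -0.4, -0.5]
finger_gap: 0.0393
clock: 6.23
tcp_pos: [0.533, 0.0832, 0.072]
orientation: [-0.0, 0.118, 0.993, 0.001]
wrist_force: [0.3, 5.7, 1.6]
finger_gap: 0.0313
t 6.23 tcp [0.533  0.0832 0.072 ] gap 0.0313 F [0.3 5.7 1.6] tx [-0.972  0.234  0.001] tz [ 0.     0.003 -1.   ] j [ 0.    0.36 -0.33  0.88  0.    0.24]
```

```bash
python3 -m creep '{"hand":[30,30,30,30,30],"delta_pos":[[0,0,-0.003],[0,0,-0.003],[0,0,0],[0,0,0],[0,0,0]],"turn":[0,0,0,0,0]}' 70
python3 - <<'E'
from h import *
st();cam('wrist','w4')
E
```

```text
clock: 6.65
tcp_pos: [0.5325, 0.0833, 0.0754]
orientation: [-0.001, 0.118, 0.993, 0.002]
wrist_force: [2.4, 6.1, -9.0]
finger_gap: 0.0313
t 6.65 tcp [0.5325 0.0833 0.0754] gap 0.0313 F [ 2.4  6.1 -9. ] tx [-0.972  0.234  0.002] tz [-0.001  0.003 -1.   ] j [ 0.    0.35 -0.33  0.89  0.    0.24]
```

View pics/w4.png

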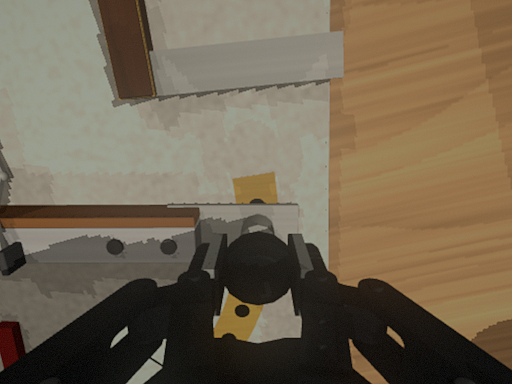

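```bash
python3 -m creep '{"hand":[30,30,30,30,30],"delta_pos":[[0,0,-0.0015],[-0.0183,-0.0005,0],[-0.0183,-0.0005,0],[-0.0183,-0.0005,0],[-0.0183,-0.0005,0]],"turn":[0,0.838,0.838,0.838,0.838]}' 70
python3 - <<'E'
from h import *
s=st();d=np.array(s['tcp_pos'][:2])-[.4874,-.1127];print(np.rad2deg(np.arctan2(*d)),np.hypot(*d))
E
```

```text
clock: 7.12
tcp_pos: [0.5868, 0.0618, 0.0761]
orientation: [-0.002, 0.263, 0.965, 0.001]
wrist_force: [0.6, 3.7, -8.8]
finger_gap: 0.0313
t 7.12 tcp [0.5868 0.0618 0.0761] gap 0.0313 F [ 0.6  3.7 -8.8] tx [-0.862  0.507  0.004] tz [-0.003  0.003 -1.   ] j [-0.03  0.44 -0.19  0.94  0.    0.5 ]
29.665811455640636 0.2008461678222787
```

```bash
python3 -m creep '{"hand":[30,30,30,30,30],"delta_pos":[[-0.0183,-0.0005,0],[-0.0183,-0.0005,0],[-0.0183,-0.0005,0],[-0.0183,-0.0005,0],[-0.0183,-0.0005,0]],"turn":[0.838,0.838,0.838,0.838,0.838]}' 70
python3 -m creep '{"hand":[30,30,30,30,30],"delta_pos":[[-0.0183,-0.0005,0],[0,0,0],[0,0,0],[0,0,0],[0,0,0]],"turn":[0.838,0,0,0,0]}' 70
python3 - <<'E'
from h import *
s=st();d=np.array(s['tcp_pos'][:2])-[.4874,-.1127];print(np.rad2deg(np.arctan2(*d)),np.hypot(*d))
cam('wrist','w5');cam('top','t5')
i=cv2.imread('pics/t5.png')[100:280,195:350]
cv2.imwrite('pics/t5c.png',cv2.resize(i,None,fx=3.3,fy=3.3,interpolation=cv2.INTER_CUBIC))
E
```

```text
clock: 7.53
tcp_pos: [0.6424, 0.0142, 0.0756]
orientation: [-0.002, 0.434, 0.901, 0.0]
wrist_force: [1.8, 3.1, -8.5]
finger_gap: 0.0313
clock: 7.95
tcp_pos: [0.6512, 0.0025, 0.0772]
orientation: [-0.001, 0.465, 0.885, -0.0]
wrist_force: [3.0, 2.3, -8.4]
finger_gap: 0.0314
t 7.95 tcp [0.6512 0.0025 0.0772] gap 0.0314 F [ 3.   2.3 -8.4] tx [-0.568  0.823  0.001] tz [-0.001  0.    -1.   ] j [-0.12  0.55 -0.01  1.02  0.    0.85]
54.87858487420612 0.20020695191526022
```

View pics/w5.png

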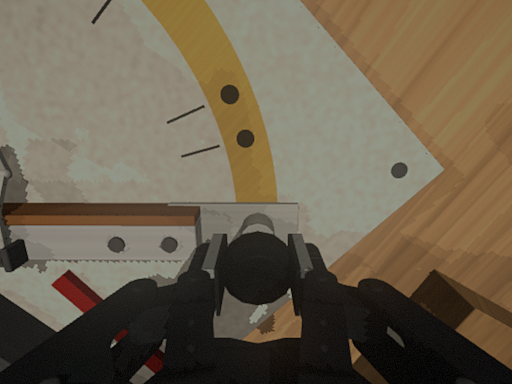

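View pics/t5c.png

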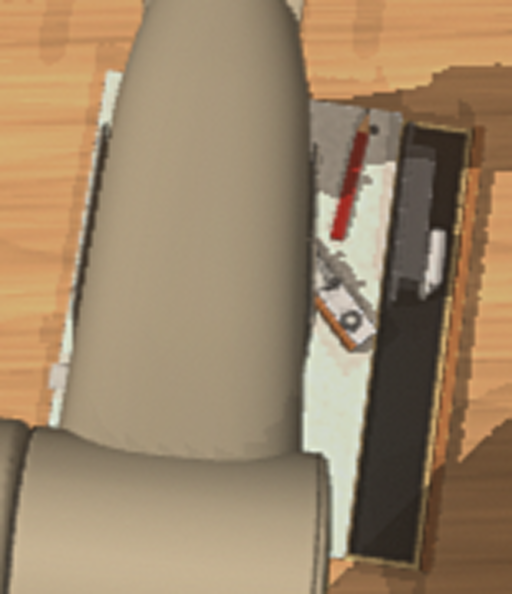

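```bash
python3 -m creep '{"hand":[30,30,30,30,30],"delta_pos":[[0,0,0.003],[0,0,0.003],[0,0,0.003],[0,0,0.001],[0,0,0]],"turn":[0,0,0,0,0]}' 70
python3 - <<'E'
from h import *
s=st()
E
```

```text
clock: 8.47
tcp_pos: [0.6512, 0.0024, 0.0694]
orientation: [-0.001, 0.465, 0.885, 0.0]
wrist_force: [1.1, 4.9, -8.9]
finger_gap: 0.0309
t 8.47 tcp [0.6512 0.0024 0.0694] gap 0.0309 F [ 1.1  4.9 -8.9] tx [-0.567  0.824  0.002] tz [-0.001  0.001 -1.   ] j [-0.12  0.55 -0.02  1.    0.    0.85]
```

```bash
python3 -m creep '{"hand":[30,30,30,30,30],"delta_pos":[[0,0,0.003],[0,0,0.0025],[0,0,0],[0,0,0],[0,0,0]],"turn":[0,0,0,0,0]}' 70
python3 - <<'E'
from h import *
s=st()
E
```

```text
clock: 8.88
tcp_pos: [0.651, 0.0027, 0.0656]
orientation: [-0.001, 0.465, 0.885, 0.0]
wrist_force: [-0.3, 5.5, -5.0]
finger_gap: 0.0314
t 8.88 tcp [0.651  0.0027 0.0656] gap 0.0314 F [-0.3  5.5 -5. ] tx [-0.567  0.823  0.002] tz [-0.001  0.002 -1.   ] j [-0.12  0.56 -0.02  0.99  0.    0.85]
```

```bash
python3 -m creep '{"hand":[55,55,55,55,55],"delta_pos":[[0,0,0],[0,0,0],[0,0,-0.02],[0,0,-0.03],[0,0,-0.03]],"turn":[0,0,0,0,0]}' 60
python3 -m creep '{"hand":[60,60,60,60,60],"delta_pos":[[0,0,-0.04],[0,0,-0.04],[0.03,0,-0.03],[0.045,0,0],[0.045,0,0]],"turn":[0,0,0,0,0]}' 60
python3 - <<'E'
from h import *
s=st()
c=cam('wrist','w6');cam('scene','s6')
i=cv2.imread('pics/s6.png')[120:300,130:330]
cv2.imwrite('pics/s6c.png',cv2.resize(i,None,fx=3.5,fy=3.5,interpolation=cv2.INTER_CUBIC))
for q in env.pinpoint('wrist','knob')[:2]: print(q,bydepth(c,q['location']))
E
```

```text
clock: 9.3
tcp_pos: [0.6518, 0.0007, 0.1307]
orientation: [0.0, 0.466, 0.885, -0.001]
wrist_force: [0.3, -0.2, -0.1]
finger_gap: 0.055
clock: 9.72
tcp_pos: [0.5994, 0.0798, 0.2213]
orientation: [0.004, 0.467, 0.884, 0.001]
wrist_force: [0.3, 0.9, -1.2]
finger_gap: 0.0603
t 9.72 tcp [0.5994 0.0798 0.2213] gap 0.0603 F [ 0.3  0.9 -1.2] tx [-0.564  0.826 -0.006] tz [ 0.008 -0.001 -1.   ] j [ 0.    0.37  0.08  1.27 -0.    0.97]
{'location': [265.2, 256.8], 'score': 0.87} [0.64806874 0.00919573 0.08322594]
```

View pics/w6.png

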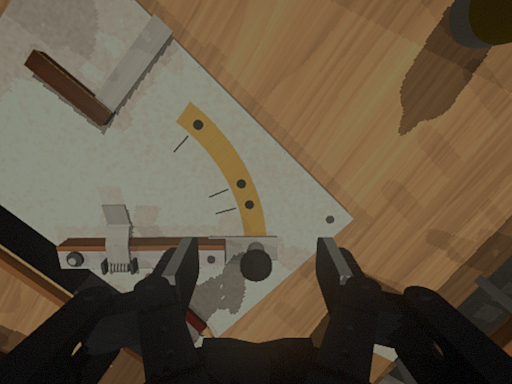

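View pics/s6c.png

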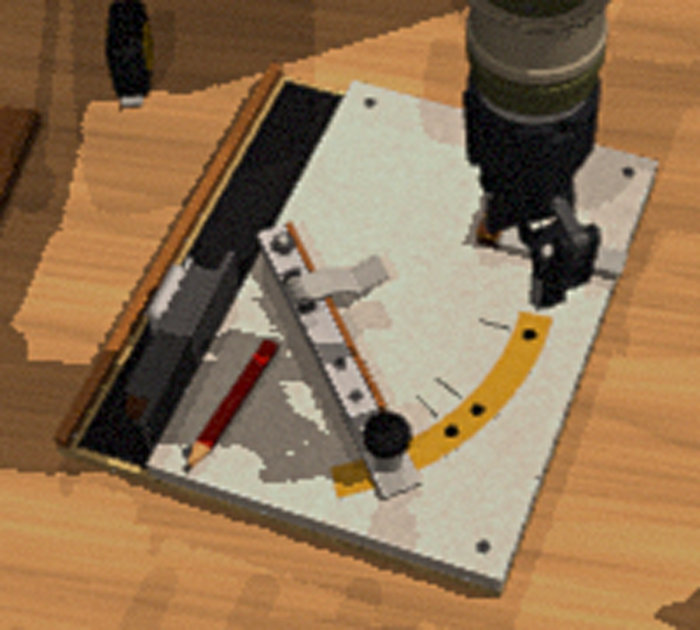

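Run:
```python
from h import *
c=cam('top')
def p(u,v): return ((v+.5)/5-.5+150,(u+.5)/5-.5+110)
W=[atz(c,p(u,v),.018)[:2] for u,v in [(115,81),(185,81),(186,450),(117,523)]]
B=[(.12,.02),(.12,-.02),(-.1,-.02),(-.14,.02)]
th,o,r=fit(B,W);print(np.rad2deg(th),o,np.round(r*1000,1))
s=st();t=np.array(s['tcp_pos'])
M=np.array([[np.cos(th),-np.sin(th)],[np.sin(th),np.cos(th)]])
g=o+M@[.04,0];print('grip',g)
r=Rq(s['orientation']).as_matrix();ty=r[:,1]
print('tool y bearing',np.rad2deg(np.arctan2(ty[0],ty[1])),'strip y bearing',-np.rad2deg(th))
```

```text
1.0012793261036368 [0.479498   0.35246101] [[-0.2  0.6]
 [-1.8 -0.5]
 [ 0.9  0.2]
 [ 1.  -0.3]]
t 9.92 tcp [0.5977 0.0809 0.2192] gap 0.06 F [-0.1 -1.3  0.3] tx [-0.568  0.823 -0.003] tz [ 0.003 -0.001 -1.   ] j [ 0.    0.37  0.07  1.27 -0.    0.97]
grip [0.51949189 0.35316   ]
tool y bearing 55.41636484812109 strip y bearing -1.0012793261036368
```

```bash
python3 -m creep '{"hand":[60,60,60,60,60],"delta_pos":[[0.042,0.0141,0],[0.042,0.0141,0],[0.042,0.0141,0],[0.042,0.0141,0],[0.042,0.0141,0]],"turn":[0,0,0,0,0]}' 60
python3 -m creep '{"hand":[60,60,60,60,60],"delta_pos":[[0.042,0.0141,0],[0.042,0.0141,0],[0.042,0.0141,0],[0,0,0],[0,0,0]],"turn":[0,0,-0.92,-0.92,-0.92]}' 60
python3 -m creep '{"hand":[60,60,60,60,60],"delta_pos":[[0,0,0],[0,0,0],[0,0,0.02],[0,0,0.03],[0,0,0.03]],"turn":[-0.94,-0.94,-0.94,-0.94,-0.94]}' 60
python3 -m creep '{"hand":[60,60,60,60,60],"delta_pos":[[0,0,0.02],[0,0,0.02],[0,0,0],[0,0,0],[0,0,0]],"turn":[-0.94,-0.94,-0.94,-0.94,0]}' 60
python3 - <<'E'
from h import *
s=st()
c=cam('wrist','w7')
for t in ['mitred_strip','mitre']:
  for q in env.pinpoint('wrist',t)[:1]: print(t,q,atz(c,q['location'],0.0))
E
```

```text
clock: 10.33
tcp_pos: [0.5498, 0.2512, 0.2178]
orientation: [0.001, 0.467, 0.884, 0.0]
wrist_force: [-0.2, 0.8, 0.3]
finger_gap: 0.0599
clock: 10.75
tcp_pos: [0.5202, 0.3547, 0.2174]
orientation: [0.001, 0.353, 0.936, 0.0]
wrist_force: [-0.1, 0.5, 0.0]
finger_gap: 0.06
clock: 11.17
tcp_pos: [0.5222, 0.3527, 0.1539]
orientation: [0.002, 0.157, 0.988, 0.001]
wrist_force: [-0.3, 0.3, 0.3]
finger_gap: 0.0604
clock: 11.58
tcp_pos: [0.5211, 0.3522, 0.121]
orientation: [0.0, -0.005, 1.0, -0.0]
wrist_force: [-0.2, -0.5, 0.3]
finger_gap: 0.0603
t 11.58 tcp [0.5211 0.3522 0.121 ] gap 0.0603 F [-0.2 -0.5  0.3] tx [-1.    -0.011 -0.001] tz [ 0.001 -0.001 -1.   ] j [ 0.47  0.47 -0.02  1.08 -0.    0.46]
mitred_strip {'location': [137.4, 258.5], 'score': 0.72} [0.47550785 0.35313639 0.        ]
```

View pics/w7.png

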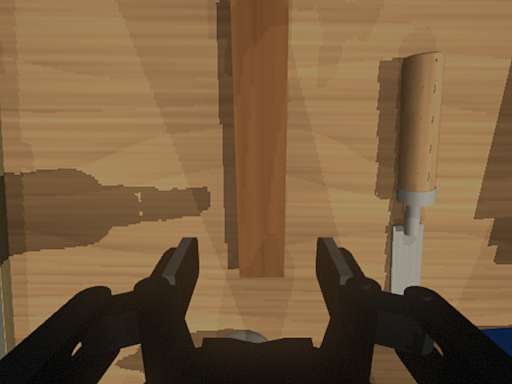

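```bash
python3 - <<'E'
from h import *
c=cam('wrist'); print(atz(c,(276,240),.018),atz(c,(276,284),.018))
E
python3 -m creep '{"hand":[60,60,60,60,60],"delta_pos":[[0,0,0.03],[0,0,0.03],[0,0,0.03],[0,0,0.03],[0,0,0.012]],"turn":[0,0,0,0,0]}' 60
python3 - <<'E'
from h import *
s=st()
E
```

```text
[0.59603507 0.33864666 0.018     ] [0.59568766 0.3779817  0.018     ]
clock: 12.2
tcp_pos: [0.5179, 0.3524, 0.0129]
orientation: [-0.002, -0.005, 1.0, -0.001]
wrist_force: [-0.4, 0.3, 0.6]
finger_gap: 0.0599
t 12.2 tcp [0.5179 0.3524 0.0129] gap 0.0599 F [-0.4  0.3  0.6] tx [-1.    -0.009  0.003] tz [-0.003 -0.002 -1.   ] j [ 0.47  0.57 -0.15  0.86 -0.    0.46]
```

```bash
python3 -m creep '{"hand":[35,35,35,35,35],"delta_pos":[[0,0,0],[0,0,0],[0,0,0],[0,0,0],[0,0,0]],"turn":[0,0,0,0,0]}' 60
python3 -m creep '{"hand":[35,35,35,35,35],"delta_pos":[[0,0,0],[0,0,-0.02],[0,0,-0.03],[0,0,-0.03],[0,0,-0.03]],"turn":[0,0,0,0,0]}' 70
python3 - <<'E'
from h import *
s=st();c=cam('wrist','w8');cam('scene','s8')
E
```

```text
clock: 12.62
tcp_pos: [0.5204, 0.354, 0.0174]
orientation: [0.001, -0.005, 1.0, 0.001]
wrist_force: [0.5, -0.6, -0.9]
finger_gap: 0.0379
clock: 13.03
tcp_pos: [0.5193, 0.3534, 0.1051]
orientation: [0.0, -0.005, 1.0, 0.0]
wrist_force: [0.6, -0.2, -1.2]
finger_gap: 0.0379
t 13.03 tcp [0.5193 0.3534 0.1051] gap 0.0379 F [ 0.6 -0.2 -1.2] tx [-1.    -0.011 -0.   ] tz [ 0.  0. -1.] j [ 0.47  0.48 -0.04  1.04  0.    0.46]
```

View pics/w8.png

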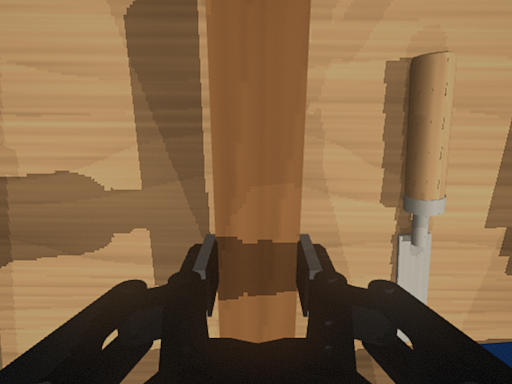

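View pics/s8.png

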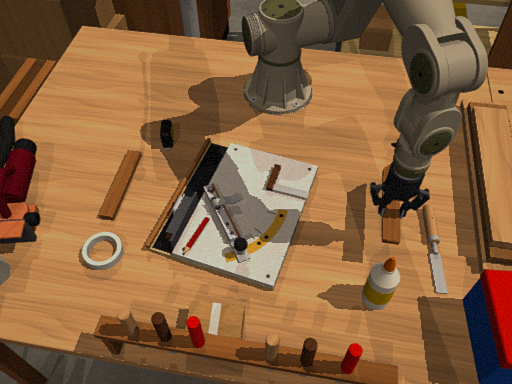

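```bash
python3 -m creep '{"hand":[35,35,35,35,35],"delta_pos":[[0.0012,-0.01,-0.03],[0.0012,-0.046,0],[0.0012,-0.046,0],[0.0012,-0.046,0],[0.0012,-0.046,0]],"turn":[0,0,0,0,0]}' 70
python3 -m creep '{"hand":[35,35,35,35,35],"delta_pos":[[0.0012,-0.046,0],[0.0012,-0.046,0],[0.0012,-0.046,0],[0.0012,-0.046,0],[0,-0.04,0]],"turn":[0,0,0,0,0]}' 70
python3 -m creep '{"hand":[35,35,35,35,35],"delta_pos":[[0,0,0],[0,0,0],[0,0,0],[0,0,0],[0,0,0]],"turn":[-0.86,-0.86,-0.86,-0.86,-0.86]}' 70
python3 -m creep '{"hand":[35,35,35,35,35],"delta_pos":[[0,0,0],[0,0,0],[0,0,0],[0,0,0],[0,0,0]],"turn":[-0.86,-0.86,-0.86,0,0]}' 70
python3 - <<'E'
from h import *
s=st();c=cam('wrist','w9');cam('scene','s9')
r=Rq(s['orientation']).as_matrix();ty=r[:,1];print('bearing',np.rad2deg(np.arctan2(ty[0],ty[1])))
d=np.array([.5145,.0189])-s['tcp_pos'][:2];print('need tool',r.T[:2,:2]@d/.8)
D=c['depth'];P=[bydepth(c,(rr,cc)) for rr in (5,60,120,180) for cc in (235,255,275)];print(np.round(P,4))
E
```

```text
clock: 13.55
tcp_pos: [0.5156, 0.1969, 0.1275]
orientation: [-0.0, -0.006, 1.0, -0.0]
wrist_force: [0.9, 0.0, -0.9]
finger_gap: 0.038
clock: 13.97
tcp_pos: [0.5136, 0.0169, 0.1275]
orientation: [-0.0, -0.005, 1.0, -0.0]
wrist_force: [0.5, -0.2, -1.4]
finger_gap: 0.038
clock: 14.38
tcp_pos: [0.514, 0.0187, 0.1274]
orientation: [-0.0, -0.193, 0.981, 0.0]
wrist_force: [-0.7, -0.6, -0.5]
finger_gap: 0.038
clock: 14.8
tcp_pos: [0.514, 0.019, 0.1275]
orientation: [-0.0, -0.3, 0.954, 0.0]
wrist_force: [0.3, -0.1, -0.6]
finger_gap: 0.0381
t 14.8 tcp [0.514  0.019  0.1275] gap 0.0381 F [ 0.3 -0.1 -0.6] tx [-0.82  -0.572  0.   ] tz [-0.001  0.    -1.   ] j [-0.12  0.26 -0.31  0.99  0.   -0.73]
bearing -34.89954869268265
need tool [-0.00038083 -0.00047139]
[[ 0.4284 -0.0503  0.1277]
 [ 0.424  -0.0441  0.1273]
 [ 0.4199 -0.0377  0.1286]
 [ 0.4445 -0.0396  0.1277]
 [ 0.4399 -0.033   0.1276]
 [ 0.4354 -0.0265  0.128 ]
 [ 0.4639 -0.0266  0.1281]
 [ 0.4591 -0.0197  0.128 ]
 [ 0.4543 -0.0127  0.1276]
 [ 0.4855 -0.0121  0.1288]
 [ 0.4803 -0.0049  0.1294]
 [ 0.4753  0.0025  0.1286]]
```

View pics/w9.png

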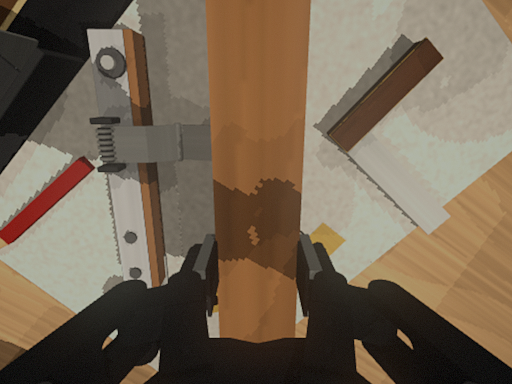

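View pics/s9.png

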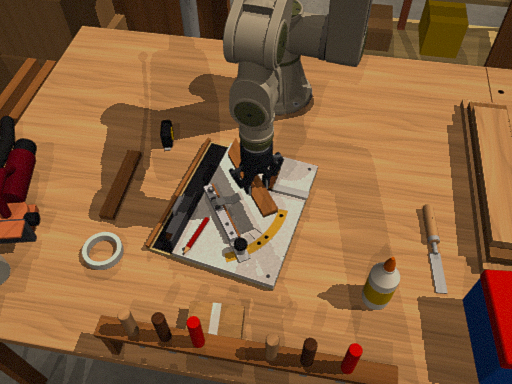

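```bash
python3 -m creep '{"hand":[35,35,35,35,35],"delta_pos":[[0,0,0.02],[0,0,0.025],[0,0,0.02],[0,0,0],[0,0,0]],"turn":[-0.05,0,0,0,0]}' 70
python3 - <<'E'
from h import *
s=st();c=cam('wrist','w10')
E
```

```text
clock: 15.32
tcp_pos: [0.5134, 0.0191, 0.0753]
orientation: [-0.001, -0.303, 0.953, 0.001]
wrist_force: [0.8, 0.0, -0.7]
finger_gap: 0.0383
t 15.32 tcp [0.5134 0.0191 0.0753] gap 0.0383 F [ 0.8  0.  -0.7] tx [-0.817 -0.577  0.002] tz [-0.002  0.    -1.   ] j [-0.12  0.31 -0.39  0.87  0.   -0.73]
```

View pics/w10.png

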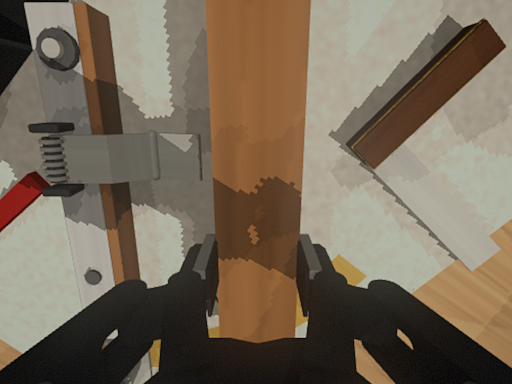

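```bash
python3 -m creep '{"hand":[35,35,35,35,35],"delta_pos":[[0,0,0.015],[0,0,0.012],[0,0,0.007],[0,0,0],[0,0,0]],"turn":[0,0,0,0,0]}' 70
python3 - <<'E'
from h import *
s=st();c=cam('wrist','w11')
E
```

```text
clock: 15.78
tcp_pos: [0.5142, 0.019, 0.0487]
orientation: [-0.0, -0.303, 0.953, 0.0]
wrist_force: [0.3, 0.2, -0.4]
finger_gap: 0.038
t 15.78 tcp [0.5142 0.019  0.0487] gap 0.038 F [ 0.3  0.2 -0.4] tx [-0.817 -0.577  0.   ] tz [-0.001  0.    -1.   ] j [-0.12  0.34 -0.42  0.81  0.   -0.73]
```

View pics/w11.png

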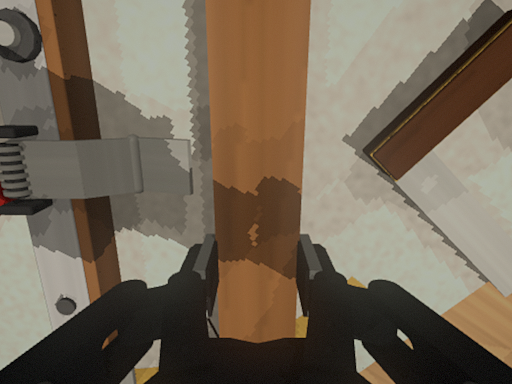

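```bash
python3 -m creep '{"hand":[35,35,35,35,35],"delta_pos":[[0,0,0.0007],[0,-0.01,0],[0,-0.01,0],[0,-0.0075,0],[0,0,0]],"turn":[0,0,0,0,0]}' 70
python3 - <<'E'
from h import *
s=st();c=cam('wrist','w12')
E
```

```text
clock: 16.25
tcp_pos: [0.5281, -0.0002, 0.0481]
orientation: [0.0, -0.302, 0.953, -0.0]
wrist_force: [0.4, 0.9, -3.4]
finger_gap: 0.038
t 16.25 tcp [ 5.281e-01 -2.000e-04  4.810e-02] gap 0.038 F [ 0.4  0.9 -3.4] tx [-0.817 -0.576 -0.   ] tz [ 0.001 -0.    -1.   ] j [-0.15  0.37 -0.39  0.82 -0.   -0.77]
```

View pics/w12.png

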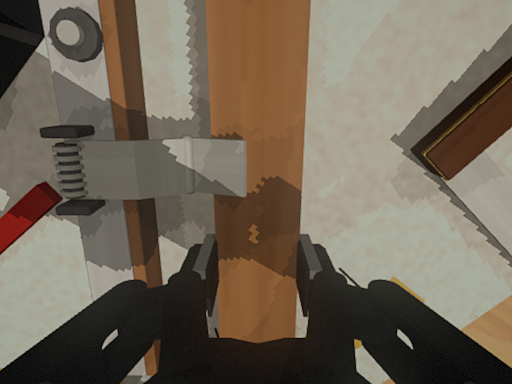

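```bash
python3 -m creep '{"hand":[46,46,46,46,46],"delta_pos":[[0,0,0],[0,0,0],[0,0,-0.01],[0,0,-0.04],[0,0,-0.04]],"turn":[0,0,0,0,0]}' 60
python3 -m creep '{"hand":[70,80,80,80,80],"delta_pos":[[0,0,-0.03],[0,0,0],[0,0,0],[0,0,0],[0,0,0]],"turn":[0,1,1,1,1]}' 60
python3 -m creep '{"hand":[80,80,80,80,80],"delta_pos":[[0,0,0],[0,0,0],[0,0,0],[0,0,0],[0,0,0]],"turn":[1,1,1,1,1]}' 60
python3 -m creep '{"hand":[80,80,80,80,80],"delta_pos":[[0,0,0],[0,0,0],[0,0,0],[0,0,0],[0,0,0]],"turn":[1,1,1,1,1]}' 60
python3 - <<'E'
from h import *
s=st()
E
```

```text
clock: 16.72
tcp_pos: [0.5255, 0.0014, 0.1203]
orientation: [-0.002, -0.303, 0.953, 0.001]
wrist_force: [1.1, 0.2, 0.5]
finger_gap: 0.0459
clock: 17.13
tcp_pos: [0.5274, 0.0011, 0.1456]
orientation: [0.001, -0.131, 0.991, -0.0]
wrist_force: [-0.4, -0.3, 0.5]
finger_gap: 0.0799
clock: 17.55
tcp_pos: [0.5272, 0.0011, 0.1452]
orientation: [0.001, 0.087, 0.996, -0.0]
wrist_force: [0.0, -0.0, 0.4]
finger_gap: 0.08
clock: 17.97
tcp_pos: [0.5272, 0.0011, 0.1452]
orientation: [0.001, 0.3, 0.954, 0.0]
wrist_force: [-0.4, -0.1, 0.6]
finger_gap: 0.08
t 17.97 tcp [0.5272 0.0011 0.1452] gap 0.08 F [-0.4 -0.1  0.6] tx [-0.82   0.573 -0.001] tz [ 0.001 -0.    -1.   ] j [-0.15  0.27 -0.26  1.04 -0.    0.46]
```

```bash
python3 -m creep '{"hand":[80,80,80,80,80],"delta_pos":[[0,0,0],[0,0,0],[0,0,0],[0,0,0],[0.0262,-0.0288,0]],"turn":[1,1,1,0.98,0]}' 60
python3 -m creep '{"hand":[80,80,80,80,80],"delta_pos":[[0.0262,-0.0288,0],[0,0,0],[0,0,0.03],[0,0,0.04],[0,0,0.02]],"turn":[0,0,0,0,0]}' 60
python3 - <<'E'
from h import *
s=st();c=cam('wrist','w13');cam('scene','s13')
i=cv2.imread('pics/s13.png')[120:300,130:330]
cv2.imwrite('pics/s13c.png',cv2.resize(i,None,fx=3.5,fy=3.5,interpolation=cv2.INTER_CUBIC))
E
```

```text
clock: 18.38
tcp_pos: [0.5011, 0.0038, 0.1452]
orientation: [0.003, 0.461, 0.888, 0.001]
wrist_force: [0.7, -0.8, 0.4]
finger_gap: 0.08
clock: 18.8
tcp_pos: [0.4645, 0.0088, 0.0711]
orientation: [0.0, 0.459, 0.889, -0.0]
wrist_force: [0.2, -0.2, 1.0]
finger_gap: 0.0802
t 18.8 tcp [0.4645 0.0088 0.0711] gap 0.0802 F [ 0.2 -0.2  1. ] tx [-0.579  0.815 -0.   ] tz [ 0. -0. -1.] j [-0.15  0.23 -0.51  0.82 -0.    0.8 ]
```

View pics/w13.png

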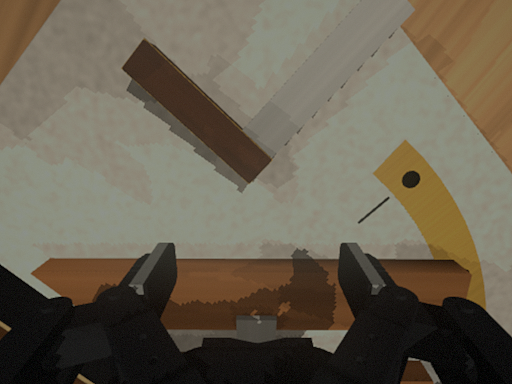

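View pics/s13c.png

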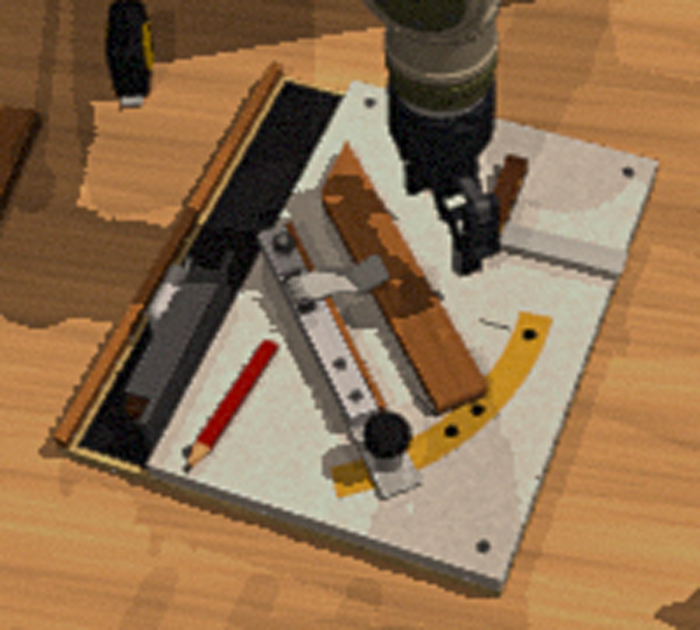

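```bash
cat >> h.py <<'E'
O=np.array([.4874,-.1127]);be=np.deg2rad(54.85)
FY=np.array([np.sin(be),np.cos(be)]);FX=np.array([np.cos(be),-np.sin(be)])
def ff(w):
    d=np.array(w[:2])-O; return np.round(np.array([d@FX+.014,d@FY])*1000,1)
E
python3 - <<'E'
from h import *
c=cam('wrist')
s=st();print('tcp',ff(s['tcp_pos']))
for rc in [(260,100),(260,250),(259,420),(259,50),(275,31),(263,465)]: print(rc,ff(atz(c,rc,.048)))
E
```

```text
t 18.95 tcp [0.4643 0.0088 0.072 ] gap 0.0802 F [-0.1  0.4  0.1] tx [-0.579  0.815  0.001] tz [-0.002  0.    -1.   ] j [-0.15  0.23 -0.51  0.83  0.    0.8 ]
tcp [-98.6  51.1]
(260, 100) [-86.7 -40.3]
(260, 250) [-87.3  45.8]
(259, 420) [-88.6 142.9]
(259, 50) [-87.1 -69. ]
(275, 31) [-76.5 -82.1]
(263, 465) [-86.2 169.1]
```

```bash
python3 -m creep '{"hand":[80,80,80,80,80],"delta_pos":[[0,0,0.015],[0,0,0.015],[0,0,0.01],[0,0,0],[0,0,0]],"turn":[0,0,0,0,0]}' 60
python3 - <<'E'
from h import *
s=st();print('tcp',ff(s['tcp_pos']));c=cam('wrist','w14');cam('scene','s14')
i=cv2.imread('pics/s14.png')[140:260,180:340]
cv2.imwrite('pics/s14c.png',cv2.resize(i,None,fx=5,fy=5,interpolation=cv2.INTER_CUBIC))
E
```

```text
clock: 19.37
tcp_pos: [0.4657, 0.0085, 0.0409]
orientation: [0.0, 0.459, 0.889, 0.0]
wrist_force: [-0.1, 0.1, 0.1]
finger_gap: 0.0801
t 19.37 tcp [0.4657 0.0085 0.0409] gap 0.0801 F [-0.1  0.1  0.1] tx [-0.579  0.815 -0.   ] tz [ 0.001 -0.    -1.   ] j [-0.15  0.27 -0.55  0.75  0.    0.8 ]
tcp [-97.6  52. ]
```

View pics/s14c.png

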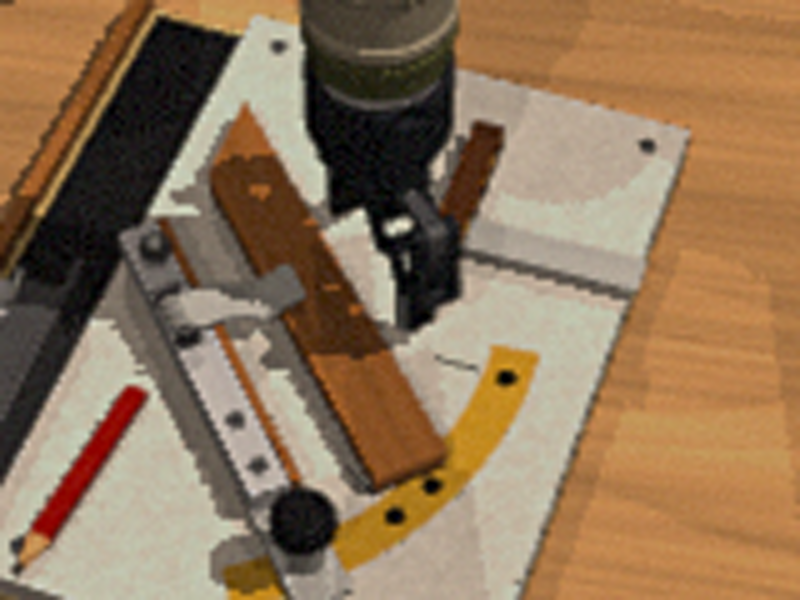

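```bash
python3 -m creep '{"hand":[80,80,80,80,80],"delta_pos":[[0,0,0.006],[-0.01,0,0],[-0.01,0,0],[-0.01,0,0],[0,0,0]],"turn":[0,0,0,0,0]}' 60
python3 - <<'E'
from h import *
s=st();print('tcp',ff(s['tcp_pos']));c=cam('wrist','w15')
E
```

```text
clock: 19.88
tcp_pos: [0.4797, -0.012, 0.0353]
orientation: [-0.0, 0.459, 0.888, 0.0]
wrist_force: [-0.4, 0.3, 0.1]
finger_gap: 0.0799
t 19.88 tcp [ 0.4797 -0.012   0.0353] gap 0.0799 F [-0.4  0.3  0.1] tx [-0.578  0.816  0.001] tz [-0.  0. -1.] j [-0.19  0.3  -0.52  0.75  0.    0.76]
tcp [-72.8  51.7]
```

View pics/w15.png

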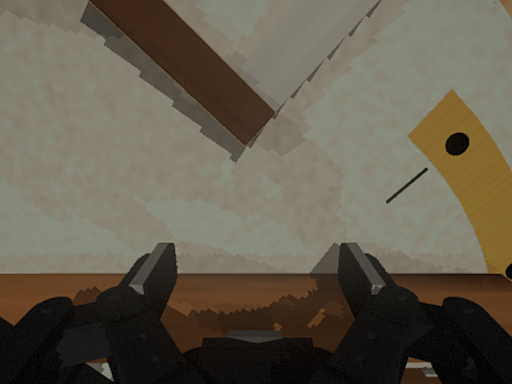

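```bash
python3 -m creep '{"hand":[80,80,80,80,80],"delta_pos":[[-0.008,0,0],[-0.008,0,0],[0,0,0],[0,0,0],[0,0,0]],"turn":[0,0,0,0,0]}' 60
python3 - <<'E'
from h import *
s=st();print('tcp',ff(s['tcp_pos']));c=cam('wrist','w16');cam('scene','s16')
i=cv2.imread('pics/s16.png')[140:260,180:340]
cv2.imwrite('pics/s16c.png',cv2.resize(i,None,fx=5,fy=5,interpolation=cv2.INTER_CUBIC))
E
```

```text
clock: 20.35
tcp_pos: [0.4871, -0.0219, 0.0355]
orientation: [0.001, 0.459, 0.888, -0.0]
wrist_force: [0.1, -0.4, -0.8]
finger_gap: 0.0799
t 20.35 tcp [ 0.4871 -0.0219  0.0355] gap 0.0799 F [ 0.1 -0.4 -0.8] tx [-0.579  0.816 -0.001] tz [ 0.001 -0.001 -1.   ] j [-0.21  0.31 -0.5   0.75 -0.    0.74]
tcp [-60.4  52. ]
```

View pics/s16c.png

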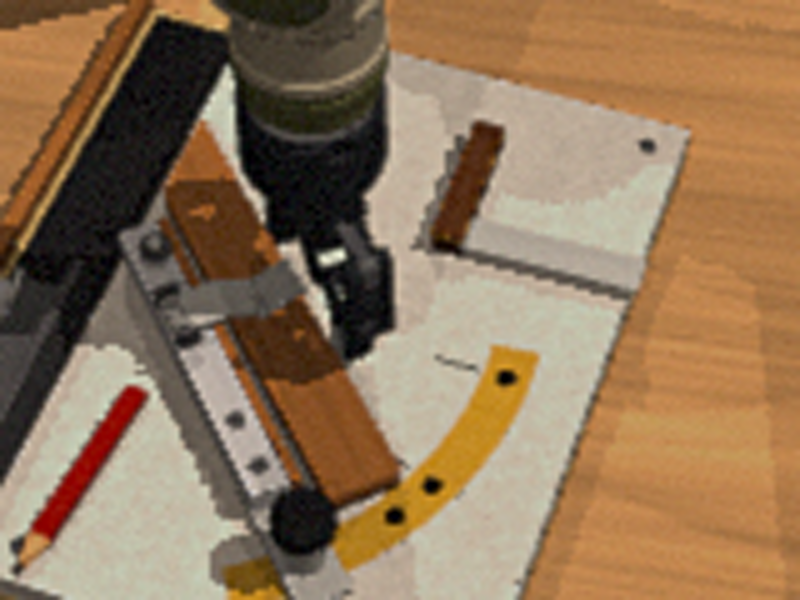

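View pics/w16.png

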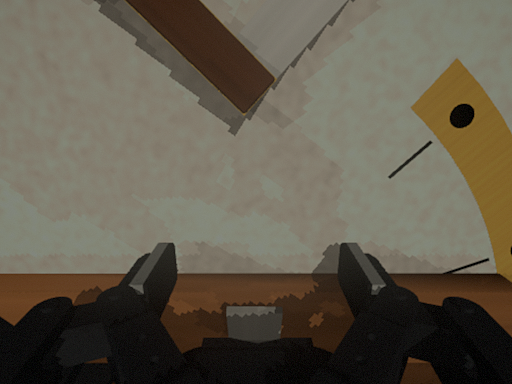

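```bash
python3 -m creep '{"hand":[80,80,80,80,80],"delta_pos":[[-0.006,0,0],[-0.006,0,0],[0,0,0],[0,0,0],[0,0,0]],"turn":[0,0,0,0,0]}' 60
python3 - <<'E'
from h import *
s=st();print('tcp',ff(s['tcp_pos']),'Ffence',np.array(s['wrist_force'][:2])@FX)
E
```

```text
clock: 20.87
tcp_pos: [0.4912, -0.0283, 0.0352]
orientation: [-0.001, 0.459, 0.889, 0.001]
wrist_force: [-1.8, 5.5, 2.7]
finger_gap: 0.0801
t 20.87 tcp [ 0.4912 -0.0283  0.0352] gap 0.0801 F [-1.8  5.5  2.7] tx [-0.579  0.815  0.003] tz [-0.002  0.002 -1.   ] j [-0.22  0.32 -0.49  0.76  0.    0.73]
tcp [-52.9  51.7] Ffence -5.554180265535493
```

```bash
python3 -m creep '{"hand":[80,80,80,80,80],"delta_pos":[[-0.003,0,0],[-0.001,0,0],[0,0,0],[0,0,0],[0,0,0]],"turn":[0,0,0,0,0]}' 60
python3 - <<'E'
from h import *
s=st();print('tcp',ff(s['tcp_pos']),'Ffence',np.array(s['wrist_force'][:2])@FX)
E
```

```text
clock: 21.28
tcp_pos: [0.4911, -0.0284, 0.0352]
orientation: [-0.004, 0.458, 0.889, 0.002]
wrist_force: [-5.7, 13.9, 9.5]
finger_gap: 0.08
t 21.28 tcp [ 0.4911 -0.0284  0.0352] gap 0.08 F [-5.7 13.9  9.5] tx [-0.58   0.815  0.009] tz [-0.004  0.007 -1.   ] j [-0.22  0.33 -0.49  0.76  0.01  0.73]
tcp [-52.7  51.6] Ffence -14.617893517717988
```

```bash
python3 -m creep '{"hand":[80,80,80,80,80],"delta_pos":[[0.012,0,0],[0.012,0,0],[0,0,-0.04],[0.02,-0.04,-0.05],[0.02,-0.04,-0.05]],"turn":[0,0,0,0,0]}' 60
python3 - <<'E'
from h import *
s=st();print('tcp',ff(s['tcp_pos']))
c=cam('wrist','w17');c2=cam('top','t17');cam('scene','s17')
for n in ['wrist','top','scene']:
  for t in ['mitre','track_edge']:
    for q in env.pinpoint(n,t)[:1]:
      k={'wrist':c,'top':c2}.get(n)
      print(n,t,q, (ff(atz(k,q['location'],.03)) if k else ''))
i=cv2.imread('pics/s17.png')[140:260,180:340]
cv2.imwrite('pics/s17c.png',cv2.resize(i,None,fx=5,fy=5,interpolation=cv2.INTER_CUBIC))
E
```

```text
clock: 21.7
tcp_pos: [0.4279, -0.0248, 0.1302]
orientation: [0.0, 0.458, 0.889, -0.0]
wrist_force: [0.9, -0.0, 0.7]
finger_gap: 0.0803
t 21.7 tcp [ 0.4279 -0.0248  0.1302] gap 0.0803 F [ 0.9 -0.   0.7] tx [-0.58   0.815 -0.001] tz [ 0.    -0.001 -1.   ] j [-0.25  0.1  -0.51  0.96 -0.    0.71]
tcp [-92.1   2. ]
wrist mitre {'location': [271.1, 183.1], 'score': 0.59} [-23.7 -62.5]
wrist track_edge {'location': [273.4, 177.5], 'score': 0.69} [-21.4 -67.6]
top track_edge {'location': [222.7, 309.8], 'score': 0.85} [ -6.4 -72.6]
scene mitre {'location': [174.8, 213.9], 'score': 0.89} 
scene track_edge {'location': [252.0, 103.0], 'score': 0.57}
```

View pics/w17.png

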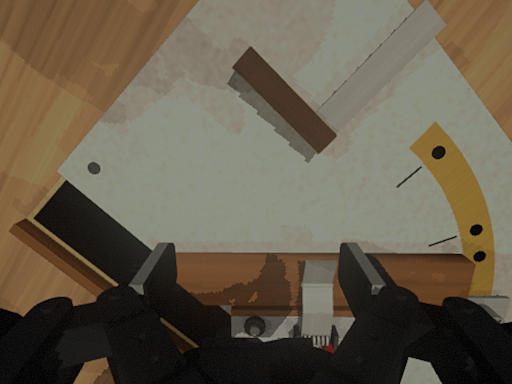

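View pics/s17c.png

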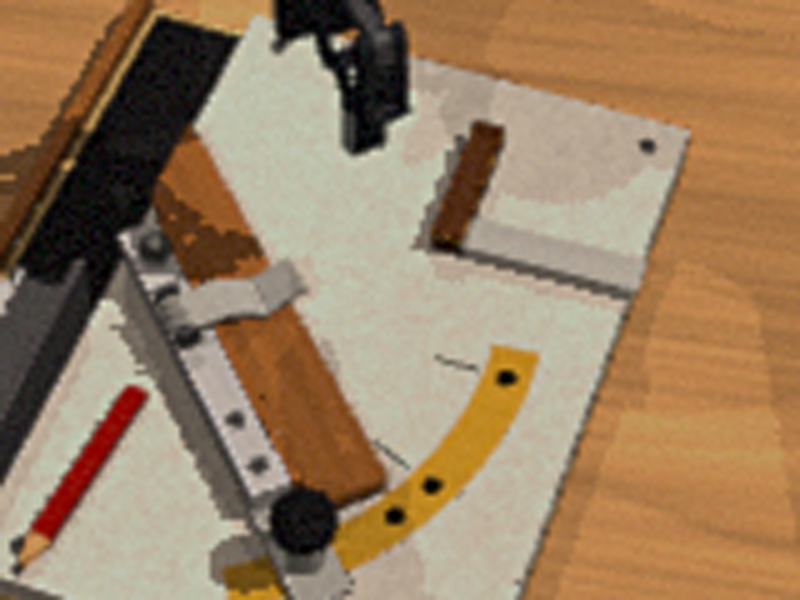

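```bash
python3 -m creep '{"hand":[40,0,0,0,0],"delta_pos":[[-0.035,-0.02,0],[-0.04,-0.02,0],[-0.04,-0.02,0],[-0.03,-0.02,0],[0,0,0]],"turn":[0,0,0,0,0]}' 40
python3 - <<'E'
from h import *
s=st();print('tcp',ff(s['tcp_pos']))
c=cam('wrist','w18')
for t in ['mitre','track_edge','fence_face','bead']:
    for q in env.pinpoint('wrist',t)[:1]:
      print(t,q,ff(atz(c,q['location'],.03)))
E
```

```text
clock: 22.57
tcp_pos: [0.4442, -0.1611, 0.1285]
orientation: [0.001, 0.461, 0.887, -0.001]
wrist_force: [0.3, 0.8, 0.3]
finger_gap: 0.0194
t 22.57 tcp [ 0.4442 -0.1611  0.1285] gap 0.0194 F [0.3 0.8 0.3] tx [-0.575  0.818 -0.002] tz [ 0.    -0.002 -1.   ] j [-0.52  0.19 -0.41  0.97 -0.    0.44]
tcp [ 28.8 -63.2]
mitre {'location': [132.4, 256.8], 'score': 0.56} [-23.  -63.7]
track_edge {'location': [132.5, 252.4], 'score': 0.72} [-22.9 -67. ]
fence_face {'location': [158.3, 341.0], 'score': 0.56} [-3.3  1.2]
bead {'location': [132.2, 419.3], 'score': 0.96} [-23.2  58.4]
```

View pics/w18.png

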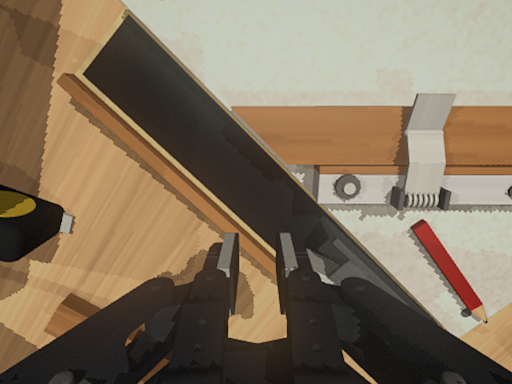

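Run:
```python
import cv2
i=cv2.imread('pics/w18.png')[80:220,200:360]
cv2.imwrite('pics/w18c.png',cv2.resize(i,None,fx=4.5,fy=4.2,interpolation=cv2.INTER_CUBIC))
```

```text
(no output)
```

View pics/w18c.png

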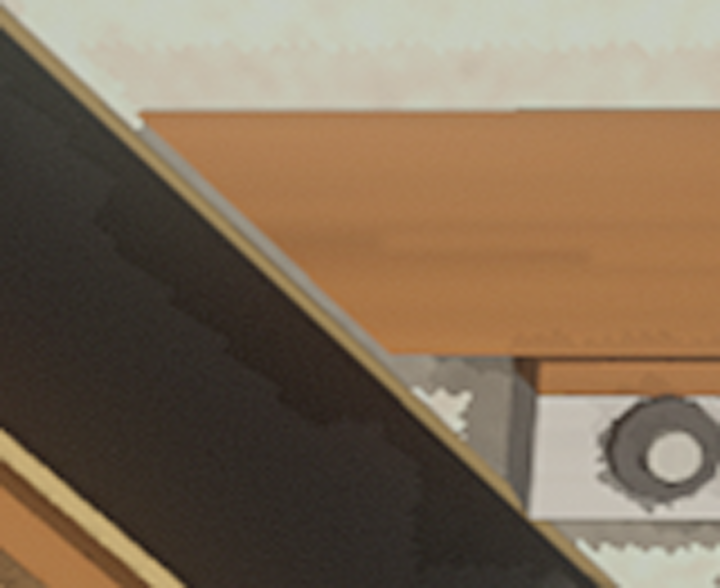

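Run:
```python
from h import *
c=cam('wrist')
def p(u,v): return ((v+.5)/4.2-.5+80,(u+.5)/4.5-.5+200)
print('cam',ff(c['origin']))
for u,v in [(140,112),(210,183),(300,270),(390,353)]: print('strip',ff(atz(c,p(u,v),.048)), 's at x=-20:',)
for u,v in [(10,14),(140,135),(250,242),(385,365),(515,492)]:
    w=atz(c,p(u,v),.03);b=w[:2]-O;t=np.deg2rad(-9.854);print('edge',ff(w),'board y',np.cos(t)*b[1]-np.sin(t)*b[0])
for u,v in [(540,360),(700,360)]: print('fence top face edge z.054',ff(atz(c,p(u,v),.054)))
for u,v in [(400,354),(500,356)]: print('strip inner edge',ff(atz(c,p(u,v),.048)))
for u,v in [(160,110),(500,110)]: print('strip outer edge',ff(atz(c,p(u,v),.048)))
```

```text
cam [-52.5 -62.1]
strip [-48.4 -79.9] s at x=-20:
strip [-37.3 -69.4] s at x=-20:
strip [-23.1 -55.4] s at x=-20:
strip [ -9.1 -40.9] s at x=-20:
edge [ -64.  -101.9] board y -0.016846682876255153
edge [-44.1 -81.5] board y -0.016502907692202605
edge [-25.6 -63.3] board y -0.01677630033301155
edge [ -3.2 -39.9] board y -0.01605471608222486
edge [ 21.4 -15.8] board y -0.016456292473939472
fence top face edge z.054 [ -9.3 -18.2]
fence top face edge z.054 [-9.5  6.5]
strip inner edge [ -9.  -39.3]
strip inner edge [ -8.7 -23.4]
strip outer edge [-48.7 -76.9]
strip outer edge [-49.  -25.7]
```

```bash
python3 -m creep '{"hand":[0,0,0,0,0],"delta_pos":[[0.0096,0.0477,0],[0.0096,0.0477,0],[0.0096,0.0477,0],[0.0096,0.0477,0],[0.0096,0.0477,0]],"turn":[0,0,0,0,0]}' 40
python3 -m creep '{"hand":[0,0,0,0,0],"delta_pos":[[0.0096,0.0477,0],[0.0096,0.0477,0],[0,0,0],[0,0,0],[0,0,0]],"turn":[0,0,0,0,0]}' 40
python3 - <<'E'
from h import *
s=st();print('tcp',ff(s['tcp_pos']))
c=cam('wrist','w19')
E
```

```text
clock: 23.28
tcp_pos: [0.5769, -0.0118, 0.1296]
orientation: [0.0, 0.458, 0.889, 0.0]
wrist_force: [-0.0, 0.0, -0.8]
finger_gap: 0.0001
clock: 23.7
tcp_pos: [0.6285, 0.0431, 0.1289]
orientation: [-0.001, 0.458, 0.889, -0.0]
wrist_force: [-0.6, -0.8, 0.6]
finger_gap: 0.0001
t 23.7 tcp [0.6285 0.0431 0.1289] gap 0.0001 F [-0.6 -0.8  0.6] tx [-0.58   0.814  0.001] tz [-0.002 -0.    -1.   ] j [-0.06  0.47  0.    1.1  -0.    0.89]
tcp [-32.1 205.1]
```

View pics/w19.png

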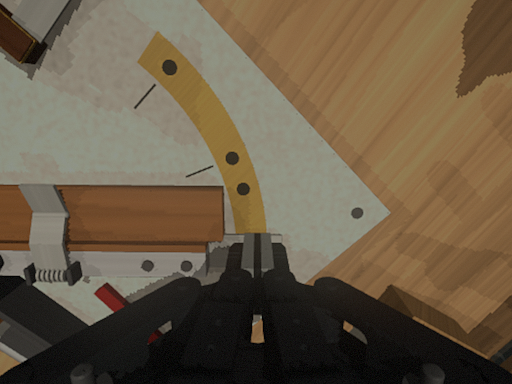

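```bash
python3 -m creep '{"hand":[0,0,0,0,0],"delta_pos":[[-0.006,0,0],[0,0,0.03],[0,0,0.035],[0,0,0.03],[0,0,0.01]],"turn":[0,0,0,0,0]}' 40
python3 - <<'E'
from h import *
s=st();print('tcp',ff(s['tcp_pos']))
cam('scene','s20')
i=cv2.imread('pics/s20.png')[140:260,180:340]
cv2.imwrite('pics/s20c.png',cv2.resize(i,None,fx=5,fy=5,interpolation=cv2.INTER_CUBIC))
E
```

```text
clock: 24.17
tcp_pos: [0.6294, 0.0367, 0.0422]
orientation: [-0.002, 0.46, 0.888, -0.001]
wrist_force: [-1.4, -0.3, 0.5]
finger_gap: -0.0001
t 24.17 tcp [0.6294 0.0367 0.0422] gap -0.0001 F [-1.4 -0.3  0.5] tx [-0.577  0.817  0.003] tz [-0.005  0.    -1.   ] j [-0.07  0.54 -0.11  0.92 -0.    0.89]
tcp [-26.5 202.1]
```

View pics/s20c.png

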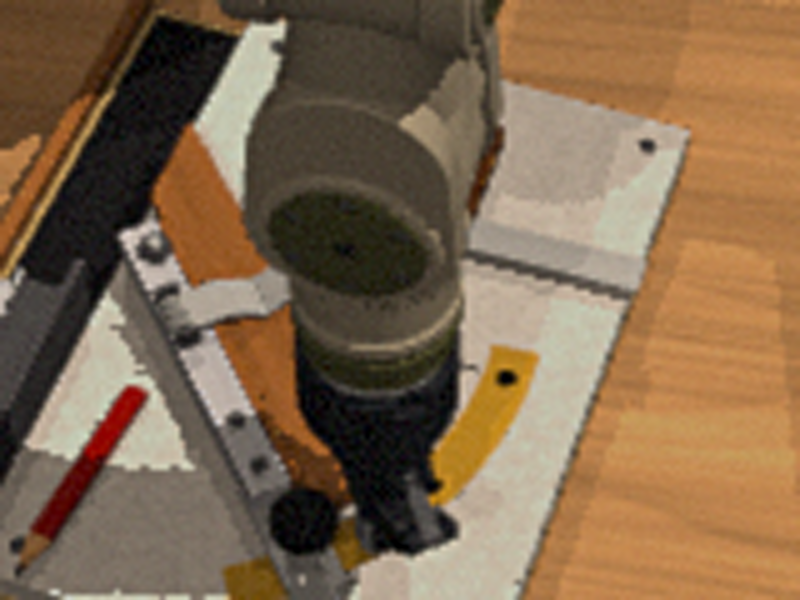

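```bash
python3 -m creep '{"hand":[0,0,0,0,0],"delta_pos":[[0,-0.004,0],[0,-0.004,0],[0,-0.002,0],[0,0,0],[0,0,0]],"turn":[0,0,0,0,0]}' 40
python3 - <<'E'
from h import *
s=st();print('tcp',ff(s['tcp_pos']),'Fs',np.array(s['wrist_force'][:2])@FY)
cam('wrist','w21')
E
```

```text
clock: 24.63
tcp_pos: [0.6266, 0.0333, 0.0469]
orientation: [0.001, 0.459, 0.888, 0.001]
wrist_force: [0.4, -0.2, -0.4]
finger_gap: -0.0001
t 24.63 tcp [0.6266 0.0333 0.0469] gap -0.0001 F [ 0.4 -0.2 -0.4] tx [-0.579  0.816 -0.001] tz [ 0.002 -0.    -1.   ] j [-0.07  0.53 -0.12  0.92  0.    0.88]
tcp [-25.2 197.9] Fs 0.20601643566835381
```

View pics/w21.png

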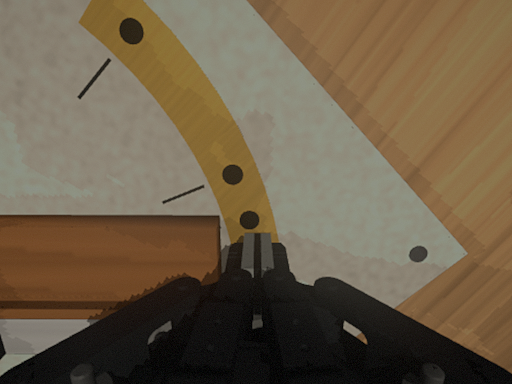

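```bash
python3 -m creep '{"hand":[0,0,0,0,0],"delta_pos":[[0,-0.003,0.003],[0,-0.003,0],[0,-0.002,0],[0,0,0],[0,0,0]],"turn":[0,0,0,0,0]}' 40
python3 - <<'E'
from h import *
s=st();print('tcp',ff(s['tcp_pos']),'Fs',np.array(s['wrist_force'][:2])@FY)
E
```

```text
clock: 25.1
tcp_pos: [0.6205, 0.0298, 0.043]
orientation: [-0.0, 0.459, 0.888, 0.0]
wrist_force: [-0.1, 1.1, -0.2]
finger_gap: -0.0003
t 25.1 tcp [0.6205 0.0298 0.043 ] gap -0.0003 F [-0.1  1.1 -0.2] tx [-0.579  0.815  0.   ] tz [-0.  0. -1.] j [-0.08  0.52 -0.14  0.91  0.    0.87]
tcp [-25.9 190.9] Fs 0.5880221440337414
```

```bash
python3 -m creep '{"hand":[0,0,0,0,0],"delta_pos":[[0,-0.002,0],[0,-0.002,0],[0,0,0],[0,0,0],[0,0,0]],"turn":[0,0,0,0,0]}' 40
python3 - <<'E'
from h import *
s=st();print('tcp',ff(s['tcp_pos']),'Fs',np.array(s['wrist_force'][:2])@FY)
cam('wrist','w22')
E
```

```text
clock: 25.52
tcp_pos: [0.618, 0.0281, 0.043]
orientation: [-0.0, 0.459, 0.889, 0.0]
wrist_force: [1.4, 2.2, -3.0]
finger_gap: 0.0002
t 25.52 tcp [0.618  0.0281 0.043 ] gap 0.0002 F [ 1.4  2.2 -3. ] tx [-0.579  0.815  0.   ] tz [ 0.  0. -1.] j [-0.08  0.52 -0.15  0.9   0.    0.87]
tcp [-25.9 187.8] Fs 2.4635225852915714
```

View pics/w22.png

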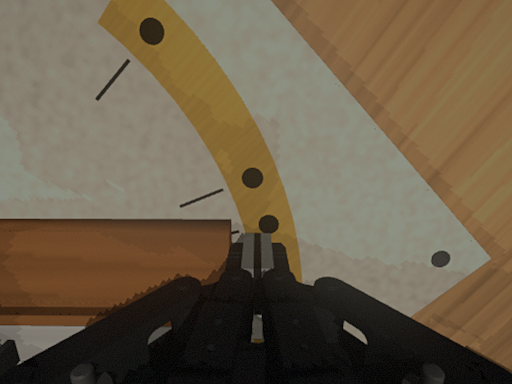

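```bash
python3 -m creep '{"hand":[0,0,0,0,0],"delta_pos":[[0,-0.002,0],[0,-0.002,0],[0,0,0],[0,0,0],[0,0,0]],"turn":[0,0,0,0,0]}' 40
python3 - <<'E'
from h import *
s=st();print('tcp',ff(s['tcp_pos']),'Fs',np.array(s['wrist_force'][:2])@FY)
c=cam('scene','s23')
i=cv2.imread('pics/s23.png')[150:230,190:290]
cv2.imwrite('pics/s23c.png',cv2.resize(i,None,fx=7,fy=7,interpolation=cv2.INTER_CUBIC))
E
```

```text
clock: 25.98
tcp_pos: [0.6152, 0.0259, 0.0431]
orientation: [-0.0, 0.459, 0.888, -0.0]
wrist_force: [0.5, 1.8, 0.1]
finger_gap: 0.0
t 25.98 tcp [0.6152 0.0259 0.0431] gap 0.0 F [0.5 1.8 0.1] tx [-0.579  0.816  0.   ] tz [-0. -0. -1.] j [-0.09  0.52 -0.16  0.9  -0.    0.87]
tcp [-25.8 184.3] Fs 1.502703014272097
```

View pics/s23c.png

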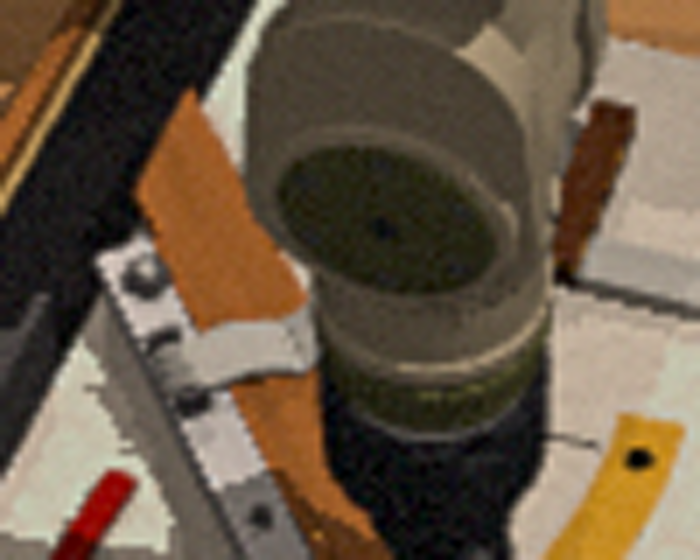

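```bash
python3 -m creep '{"hand":[0,0,0,0,0],"delta_pos":[[0,0.012,0],[0,0,-0.04],[0,0,-0.045],[0,-0.025,-0.03],[-0.0086,-0.0445,0]],"turn":[0,0,0,0,0]}' 40
python3 -m creep '{"hand":[0,0,0,0,0],"delta_pos":[[-0.0086,-0.0445,0],[-0.0086,-0.0445,0],[-0.0086,-0.0445,0],[-0.0086,-0.0445,0],[-0.0086,-0.0445,0]],"turn":[0,0,0,0,0]}' 40
python3 -m creep '{"hand":[0,0,0,0,0],"delta_pos":[[-0.0086,-0.0445,0],[0,0,0],[0,0,0],[0,0,0],[0,0,0]],"turn":[0,0,0,0,0]}' 40
python3 - <<'E'
from h import *
s=st();print('tcp',ff(s['tcp_pos']))
c=cam('wrist','w24');print(ff(c['origin']))
np.savez('w24.npz',**c)
i=cv2.imread('pics/w24.png')[80:220,200:360]
cv2.imwrite('pics/w24c.png',cv2.resize(i,None,fx=5,fy=4.2,interpolation=cv2.INTER_CUBIC))
E
```

```text
clock: 26.45
tcp_pos: [0.5873, -0.0052, 0.1411]
orientation: [0.006, 0.457, 0.889, 0.002]
wrist_force: [2.1, -2.2, 0.1]
finger_gap: -0.0005
clock: 26.87
tcp_pos: [0.4557, -0.1384, 0.1354]
orientation: [0.0, 0.459, 0.889, -0.0]
wrist_force: [0.8, -1.2, 0.3]
finger_gap: -0.0002
clock: 27.28
tcp_pos: [0.4325, -0.1631, 0.1352]
orientation: [0.0, 0.458, 0.889, 0.0]
wrist_force: [-0.2, -0.1, -0.0]
finger_gap: 0.0002
t 27.28 tcp [ 0.4325 -0.1631  0.1352] gap 0.0002 F [-0.2 -0.1 -0. ] tx [-0.58   0.815 -0.   ] tz [ 0.001 -0.    -1.   ] j [-0.53  0.16 -0.42  0.98  0.    0.42]
tcp [ 23.6 -73.9]
[-52.1 -74.8]
```

View pics/w24c.png

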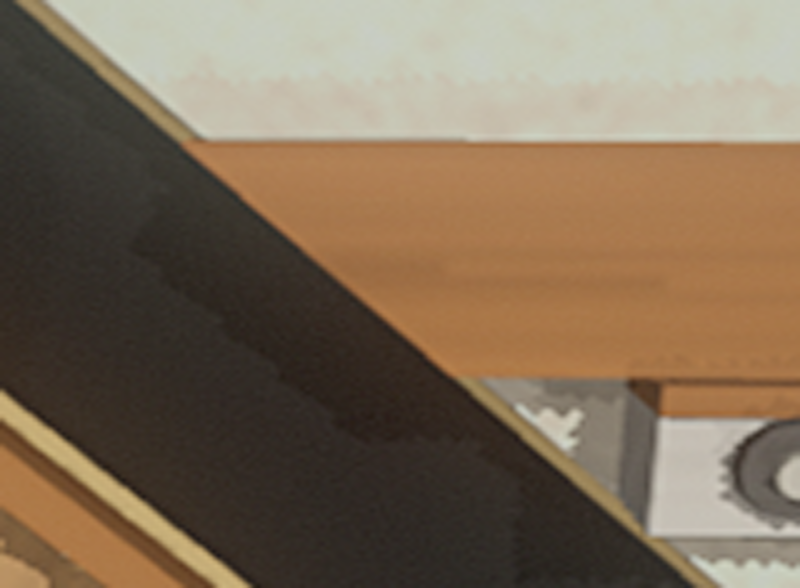

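Run:
```python
from h import *
c=dict(np.load('w24.npz'));
def p(u,v): return ((v+.5)/4.2-.5+80,(u+.5)/5-.5+200)
def sh(n,u,v,z):
    w=atz(c,p(u,v),z);b=w[:2]-O;t=np.deg2rad(-9.854);print(n,ff(w),'s-x',np.round(ff(w)[1]-ff(w)[0],1))
sh('fence corner top face/end (0,-20)',657,418,.054)
sh('fence corner back (28,-20)',645,538,.054)
sh('face edge',790,420,.054)
sh('fence corner bottom (0,-20)',630,380,.030)
sh('strip tip',190,143,.048);sh('strip',300,240,.048);sh('strip obt',455,378,.048)
sh('white/tan',50,10,.03);sh('white/tan',205,139,.03);sh('w/t',480,380,.03);sh('w/t',640,520,.03)
sh('tan/dark',20,10,.03);sh('t/d',185,139,.03);sh('t/d',455,379,.03);sh('t/d',620,525,.03)
print(c['depth'][80:220,200:360].shape)
D=c['depth']
# sample heights along a perpendicular
for u,v in [(120,180),(160,150),(60,40),(40,40),(75,40),(100,40),(20,60)]:
    print((u,v),np.round(bydepth(c,p(u,v)),4),ff(bydepth(c,p(u,v))))
```

```text
fence corner top face/end (0,-20) [  3.2 -20.3] s-x -23.5
fence corner back (28,-20) [ 25.3 -20.4] s-x -45.7
face edge [ 3.4 -0.9] s-x -4.3
fence corner bottom (0,-20) [  2.  -19.1] s-x -21.1
strip tip [-42.3 -88.2] s-x -45.9
strip [-26.4 -72.6] s-x -46.2
strip obt [ -2.4 -49.4] s-x -47.0
white/tan [ -64.1 -109.6] s-x -45.5
white/tan [-42.3 -87. ] s-x -44.7
w/t [  2.1 -43.2] s-x -45.3
w/t [ 30.3 -15.4] s-x -45.7
tan/dark [ -64.  -114.1] s-x -50.1
t/d [-42.2 -90. ] s-x -47.8
t/d [  1.9 -47.2] s-x -49.1
t/d [ 31.4 -18.6] s-x -50.0
(140, 160)
(120, 180) [ 0.3766 -0.1325  0.0117] [ -33.6 -102.1]
(160, 150) [ 0.3787 -0.124   0.0115] [-39.4 -95.4]
(60, 40) [ 0.3543 -0.1164  0.0114] [ -59.6 -111. ]
(40, 40) [ 0.3516 -0.1183  0.0113] [ -59.6 -114.2]
(75, 40) [ 0.3563 -0.115   0.0121] [ -59.6 -108.5]
(100, 40) [ 0.3614 -0.1119  0.0288] [ -59.1 -102.6]
(20, 60) [ 0.3511 -0.1231  0.0125] [ -55.9 -117.4]
```

```bash
python3 -m creep '{"hand":[0,0,0,0,0],"delta_pos":[[-0.0265,-0.0265,0],[-0.0265,-0.0265,0.01],[0,0,0.03],[0,0,0],[0,0,0]],"turn":[0,0,0,0,0]}' 40
python3 - <<'E'
from h import *
s=st();print('tcp',ff(s['tcp_pos']))
c=cam('wrist','w25');print(ff(c['origin']),c['origin'][2])
np.savez('w25.npz',**c)
i=cv2.imread('pics/w25.png')[0:150,180:380]
cv2.imwrite('pics/w25c.png',cv2.resize(i,None,fx=4,fy=4,interpolation=cv2.INTER_CUBIC))
E
```

```text
clock: 27.75
tcp_pos: [0.421, -0.2211, 0.102]
orientation: [-0.002, 0.458, 0.889, 0.0]
wrist_force: [0.5, 0.2, 0.6]
finger_gap: -0.0003
t 27.75 tcp [ 0.421  -0.2211  0.102 ] gap -0.0003 F [0.5 0.2 0.6] tx [-0.58   0.815  0.004] tz [-0.003  0.003 -1.   ] j [-0.65  0.22 -0.44  0.91  0.    0.3 ]
tcp [  64.4 -116.7]
[ -10.7 -117.4] 0.23287577933237744
```

View pics/w25.png

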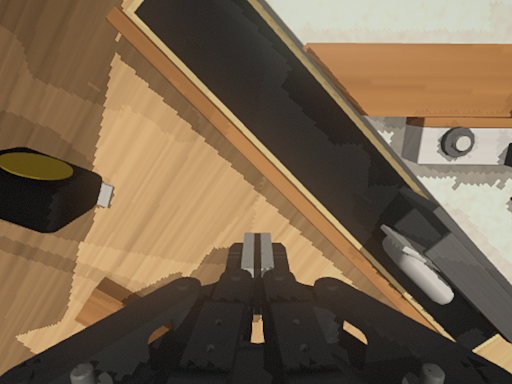

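View pics/w25c.png

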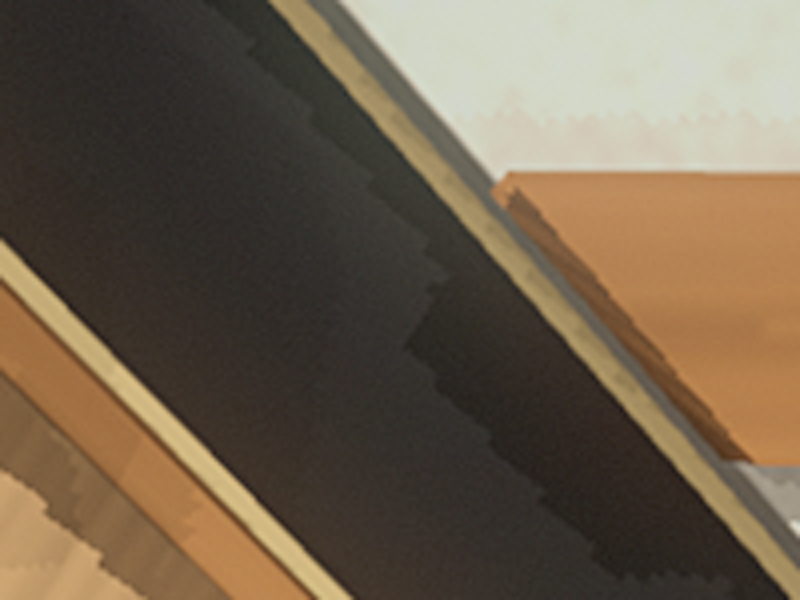

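Run:
```python
from h import *
c=dict(np.load('w25.npz'));im=c['pixels'].astype(int)
for r in list(range(2,40,6))+[42,44,46,48,50]+list(range(54,112,8))+list(range(116,150,5)):
    # print color transitions
    row=im[r]; 
    seg=[]
    lo=int(180+(345+ (r*4)*.861)/4)-22
    print(r,lo,' '.join('%d/%d/%d'%tuple(row[k]) for k in range(lo+8,lo+34,1)))
```

```text
2 245 162/140/98 160/139/98 161/141/99 163/143/99 156/137/96 133/119/90 106/100/86 99/97/86 105/102/90 105/102/91 104/102/90 101/98/86 103/101/87 135/129/114 183/173/157 207/202/184 212/210/191 208/208/190 208/208/191 208/210/193 208/212/193 209/213/195 209/214/197 209/214/199 208/213/200 208/214/201
8 251 161/142/99 162/142/99 159/140/98 149/131/91 129/116/88 103/99/86 97/95/87 103/100/87 104/101/89 104/100/88 101/98/86 100/97/84 134/128/112 185/176/157 210/206/188 212/217/199 210/215/198 210/214/197 209/213/195 208/212/194 208/212/194 209/212/194 209/214/195 210/215/197 209/214/198 209/214/199
14 256 162/143/100 163/143/101 165/145/101 163/144/101 143/127/94 107/101/85 99/99/88 105/102/91 107/104/91 106/104/91 106/104/91 101/99/88 127/122/108 176/167/150 207/202/184 213/215/198 209/215/197 210/215/197 210/214/198 210/215/199 209/214/200 209/214/200 210/215/201 210/215/201 210/215/200 210/215/199
20 261 159/139/98 150/133/95 146/128/90 150/131/92 146/128/94 122/113/89 104/101/90 100/97/87 103/102/89 105/103/90 106/102/90 100/99/85 119/114/100 173/163/146 207/202/186 214/217/203 211/
[... 6148 characters left out ...]
1/205/187 212/205/187 213/207/190 215/212/194 206/204/185 171/165/148 144/135/119 147/139/124 148/139/125
141 365 167/145/99 163/141/96 165/142/98 166/143/96 166/143/97 142/122/88 100/91/77 93/86/77 97/90/79 101/93/82 99/92/79 92/84/74 125/115/101 186/178/162 214/213/197 218/221/203 219/221/204 211/212/193 175/171/154 145/137/122 147/137/122 148/139/124 149/141/126 150/141/125 150/141/126 149/141/126
146 369 168/145/99 165/142/97 164/142/98 165/142/95 168/144/96 161/139/96 128/112/86 96/90/79 95/89/79 98/92/80 99/92/81 95/89/79 111/103/92 134/125/112 143/134/120 146/138/124 145/138/122 144/136/122 143/134/120 146/136/121 147/138/124 147/138/124 146/137/123 148/139/124 146/139/123 126/118/106
```

Run:
```python
from h import *
c=dict(np.load('w25.npz'))
def q(n,r,col,z):
    f=ff(atz(c,(r,col),z));print(n,f,'s-x',round(f[1]-f[0],1))
for r,lo in [(8,251),(26,266),(38,276),(121,348),(136,361),(141,365)]: q('edge',r,lo+8+13.0,.03)
for r,lo in [(54,290),(70,304),(86,318),(102,332)]: q('strip bottom',r,lo+8+9.5,.03)
for r,lo in [(54,290),(70,304),(86,318),(102,332)]: q('strip top',r,lo+8+17.3,.048)
for r,lo in [(54,290),(70,304),(86,318),(102,332)]: q('track/bed bottom',r,lo+8+5.3,.012)
print('strip outer top edge');q('',44,340,.048);q('inner',115,400,.048);q('fence',118,420,.054)
```

```text
edge [ -63.6 -108.9] s-x -45.3
edge [-54.  -99.6] s-x -45.6
edge [-47.5 -93.3] s-x -45.8
edge [  1.6 -43.7] s-x -45.3
edge [ 11.3 -33.9] s-x -45.2
edge [ 14.6 -30.8] s-x -45.4
strip bottom [-38.6 -86.4] s-x -47.8
strip bottom [-29.4 -77.1] s-x -47.7
strip bottom [-20.  -67.5] s-x -47.5
strip bottom [-10.3 -57.7] s-x -47.4
strip top [-36.1 -84.8] s-x -48.7
strip top [-27.8 -76.2] s-x -48.4
strip top [-19.2 -67.4] s-x -48.2
strip top [-10.4 -58.4] s-x -48.0
track/bed bottom [-41.  -86.5] s-x -45.5
track/bed bottom [-31.1 -76.4] s-x -45.3
track/bed bottom [-20.8 -66. ] s-x -45.2
track/bed bottom [-10.2 -55.3] s-x -45.1
strip outer top edge
 [-41.4 -71.3] s-x -29.9
inner [ -3.1 -32.1] s-x -29.0
fence [ -1.7 -23.1] s-x -21.4
```

Run:
```python
from h import *
c=dict(np.load('w24.npz'));im=c['pixels'].astype(int)
def f(r,col,z):
    a=ff(atz(c,(r,col),z));return a,round(a[1]-a[0],1)
print('white edge rows (R-B small bright)')
for r in [84,90,96,102,108]:
    row=im[r,190:260]; k=np.argmax((row[:,2]>145)); print(r,190+k,row[k-6:k+2].tolist(),f(r,190+k-.5,.03))
for r in range(118,168,8):
    row=im[r,230:300]; k=np.argmax((row[:,0]>140)); print(r,230+k,row[k-6:k+3].tolist(),f(r,230+k-.5,.048))
for r in [176,182,188,194,198]:
    row=im[r,280:345]; k=np.argmax(row[:,0]>135);print(r,280+k,row[k-3:k+9].tolist(),)
D=c['depth']
print(np.round([bydepth(c,(r,cc))[2] for r,cc in [(130,300),(130,270),(150,320),(100,300),(90,330)]],4))
```

```text
white edge rows (R-B small bright)
84 213 [[117, 103, 77], [152, 132, 94], [160, 139, 100], [154, 134, 94], [146, 126, 90], [154, 141, 118], [184, 180, 166], [200, 202, 188]] (array([ -62.7, -107.6]), np.float64(-44.9))
90 219 [[133, 117, 85], [158, 138, 99], [159, 139, 98], [153, 133, 94], [145, 127, 93], [160, 149, 129], [191, 189, 173], [201, 204, 187]] (array([ -58.5, -103.3]), np.float64(-44.8))
96 225 [[141, 123, 87], [165, 144, 103], [153, 133, 94], [141, 122, 85], [132, 119, 94], [162, 160, 144], [195, 198, 183], [202, 206, 193]] (array([-54.3, -98.9]), np.float64(-44.6))
102 231 [[152, 132, 94], [161, 141, 98], [158, 136, 97], [147, 127, 87], [140, 124, 98], [167, 161, 145], [195, 194, 177], [201, 201, 185]] (array([-50. , -94.5]), np.float64(-44.5))
108 237 [[154, 135, 95], [162, 142, 100], [157, 137, 97], [142, 122, 86], [133, 120, 97], [166, 160, 145], [197, 192, 176], [201, 195, 178]] (array([-45.7, -90. ]), np.float64(-44.3))
118 240 [[61, 57, 50], [63, 60, 53], [63, 61, 55], [58, 57, 50], [49, 50, 46], [91, 69, 56], [150, 106, 72], [178, 127, 83], [179, 129, 84]] (arra
[... 1476 characters left out ...]
148], [197, 192, 175], [199, 194, 177], [198, 192, 175], [199, 195, 177]]
188 309 [[44, 35, 30], [47, 36, 31], [102, 86, 59], [149, 128, 87], [159, 137, 92], [153, 131, 88], [145, 122, 80], [151, 136, 112], [147, 137, 121], [132, 123, 110], [133, 124, 110], [134, 124, 110]]
194 315 [[47, 37, 32], [46, 37, 33], [108, 91, 63], [152, 131, 89], [157, 134, 91], [154, 131, 88], [150, 128, 88], [142, 127, 102], [137, 129, 114], [133, 125, 112], [132, 123, 108], [117, 109, 97]]
198 319 [[44, 37, 32], [59, 48, 41], [115, 96, 68], [150, 129, 88], [158, 136, 93], [156, 133, 90], [151, 130, 92], [128, 115, 92], [101, 96, 88], [98, 92, 86], [95, 91, 82], [97, 91, 83]]
[0.0473 0.0476 0.0462 0.0297 0.0285]
```

```bash
python3 -m creep '{"hand":[56,56,56,56,56],"delta_pos":[[0,0,-0.04],[0.0352,0.0332,-0.01],[0.0352,0.0332,0],[0.0352,0.0332,0],[0,0,0]],"turn":[0,0,0,0,-1]}' 40
python3 -m creep '{"hand":[56,56,56,56,56],"delta_pos":[[0,0,0],[0,0,0],[0,0,0],[0,0,0],[0,0,0]],"turn":[-1,-1,-1,-1,-1]}' 40
python3 -m creep '{"hand":[56,56,56,56,56],"delta_pos":[[0,0,0],[0,0,0],[0,0,0],[0,0,0],[0,0,0]],"turn":[-1,-1,-1,-1,-1]}' 40
python3 -m creep '{"hand":[56,56,56,56,56],"delta_pos":[[0,0,0],[0,0,0],[0,0,0],[0,0,0],[0,0,0]],"turn":[-1,-1,-1,-1,-1]}' 40
python3 -m creep '{"hand":[56,56,56,56,56],"delta_pos":[[0,0,0],[0,0,0],[0,0,0],[0,0,0],[0,0,0]],"turn":[-1,-1,0,0,0]}' 40
python3 - <<'E'
from h import *
s=st();print('tcp',ff(s['tcp_pos']))
r=Rq(s['orientation']).as_matrix();ty=r[:,1];print('bearing',np.rad2deg(np.arctan2(ty[0],ty[1])))
c=cam('wrist','w26')
E
```

```text
clock: 28.22
tcp_pos: [0.4379, -0.1012, 0.1446]
orientation: [0.0, 0.416, 0.909, 0.001]
wrist_force: [-1.4, -0.6, 0.2]
finger_gap: 0.056
clock: 28.63
tcp_pos: [0.4383, -0.1064, 0.1444]
orientation: [0.001, 0.21, 0.978, -0.0]
wrist_force: [-0.0, 0.3, -0.2]
finger_gap: 0.0559
clock: 29.05
tcp_pos: [0.4383, -0.1066, 0.1444]
orientation: [0.001, -0.007, 1.0, -0.0]
wrist_force: [-0.3, -0.7, -0.3]
finger_gap: 0.0559
clock: 29.47
tcp_pos: [0.4383, -0.1066, 0.1444]
orientation: [0.001, -0.223, 0.975, -0.0]
wrist_force: [-0.2, 0.0, -0.8]
finger_gap: 0.0559
clock: 29.88
tcp_pos: [0.438, -0.107, 0.1437]
orientation: [0.0, -0.303, 0.953, -0.0]
wrist_force: [0.3, 0.1, 0.5]
finger_gap: 0.0561
t 29.88 tcp [ 0.438  -0.107   0.1437] gap 0.0561 F [0.3 0.1 0.5] tx [-0.816 -0.578 -0.001] tz [ 0.001 -0.    -1.   ] j [-0.42  0.13 -0.44  1.    0.   -1.03]
tcp [-19.1 -37.1]
bearing -35.31753397697905
```

View pics/w26.png

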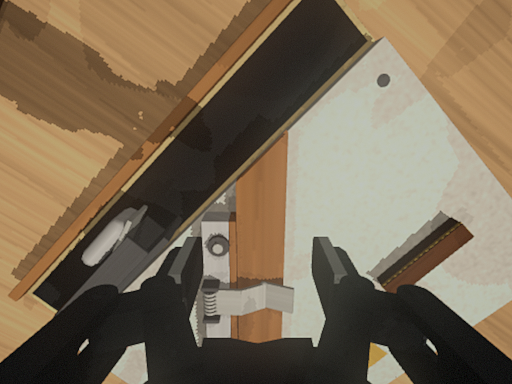

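```bash
python3 -m creep '{"hand":[56,56,56,56,56],"delta_pos":[[0,0.001,0.03],[0,0,0.035],[0,0,0.03],[0,0,0],[0,0,0]],"turn":[0,0,0,0,0]}' 30
python3 - <<'E'
from h import *
s=st();print('tcp',ff(s['tcp_pos']))
c=cam('wrist','w27');cam('scene','s27')
i=cv2.imread('pics/s27.png')[150:230,190:290]
cv2.imwrite('pics/s27c.png',cv2.resize(i,None,fx=7,fy=7,interpolation=cv2.INTER_CUBIC))
E
```

```text
clock: 30.35
tcp_pos: [0.436, -0.1063, 0.0664]
orientation: [-0.001, -0.303, 0.953, 0.001]
wrist_force: [1.2, 0.2, 0.5]
finger_gap: 0.0558
t 30.35 tcp [ 0.436  -0.1063  0.0664] gap 0.0558 F [1.2 0.2 0.5] tx [-0.816 -0.578  0.002] tz [-0.003  0.001 -1.   ] j [-0.42  0.21 -0.55  0.81  0.   -1.04]
tcp [-20.8 -38.3]
```

View pics/w27.png

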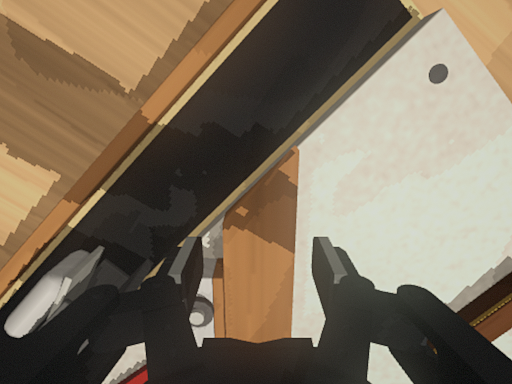

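View pics/s27c.png

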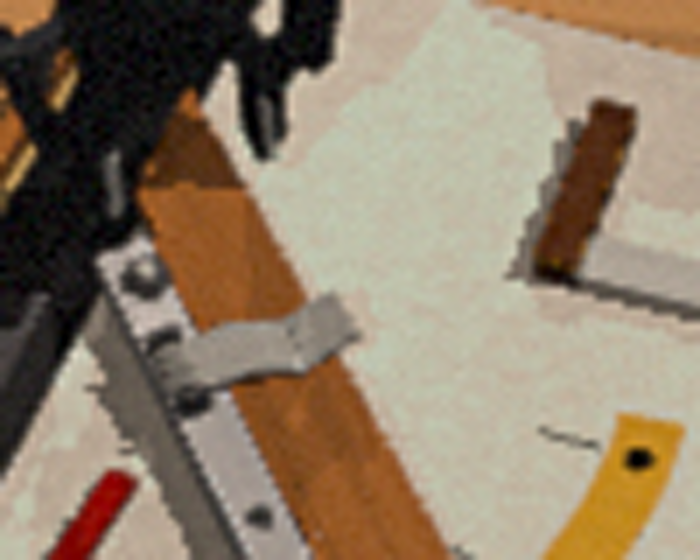

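```bash
python3 -m creep '{"hand":[56,56,56,35,35],"delta_pos":[[0,0,0.014],[0,0,0.01],[0,0,0],[0,0,0],[0,0,0]],"turn":[0,0,0,0,0]}' 30
python3 -m creep '{"hand":[35,35,35,35,35],"delta_pos":[[0,0,0],[0,0,0],[0,0,0],[0,0,0],[0,0,0]],"turn":[0,0,0,0,0]}' 30
python3 - <<'E'
from h import *
s=st();print('tcp',ff(s['tcp_pos']))
c=cam('wrist','w28')
E
```

```text
clock: 30.87
tcp_pos: [0.4361, -0.1055, 0.0484]
orientation: [-0.0, -0.304, 0.953, 0.002]
wrist_force: [-3.4, 4.9, 2.9]
finger_gap: 0.0392
clock: 31.28
tcp_pos: [0.436, -0.1055, 0.0484]
orientation: [-0.0, -0.304, 0.953, 0.002]
wrist_force: [-3.8, 5.2, 5.8]
finger_gap: 0.0392
t 31.28 tcp [ 0.436  -0.1055  0.0484] gap 0.0392 F [-3.8  5.2  5.8] tx [-0.815 -0.579 -0.   ] tz [-0.002  0.003 -1.   ] j [-0.42  0.23 -0.58  0.76  0.   -1.04]
tcp [-21.5 -37.8]
```

View pics/w28.png

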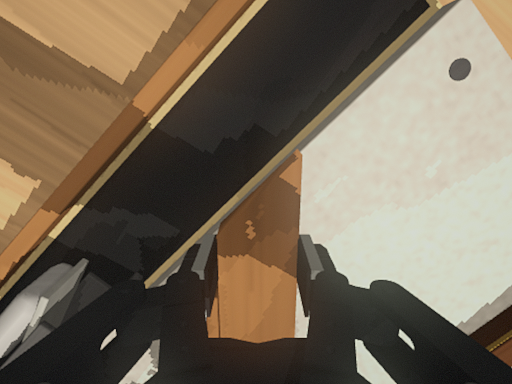

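```bash
python3 -m creep '{"hand":[35,35,35,35,35],"delta_pos":[[-0.0015,0,0],[-0.0015,0,0],[0,0,0],[0,0,0],[0,0,0]],"turn":[0,0,0,0,0]}' 40
python3 - <<'E'
from h import *
s=st();print('tcp',ff(s['tcp_pos']))
E
```

```text
clock: 31.75
tcp_pos: [0.4361, -0.1053, 0.0484]
orientation: [-0.003, -0.304, 0.953, 0.001]
wrist_force: [-10.1, -1.0, 9.7]
finger_gap: 0.0388
t 31.75 tcp [ 0.4361 -0.1053  0.0484] gap 0.0388 F [-10.1  -1.    9.7] tx [-0.816 -0.579  0.005] tz [-0.006 -0.001 -1.   ] j [-0.41  0.24 -0.58  0.76 -0.   -1.03]
tcp [-21.5 -37.7]
```

```bash
python3 -m creep '{"hand":[35,35,35,35,35],"delta_pos":[[-0.001,0,0],[-0.0005,0,0],[0,0,0],[0,0,0],[0,0,0]],"turn":[0,0,0,0,0]}' 50
python3 - <<'E'
from h import *
s=st();print('tcp',ff(s['tcp_pos']),np.array(s['wrist_force'][:2])@FY)
E
```

```text
clock: 32.17
tcp_pos: [0.4365, -0.105, 0.0485]
orientation: [-0.003, -0.303, 0.953, 0.0]
wrist_force: [-11.7, -2.1, 11.4]
finger_gap: 0.0384
t 32.17 tcp [ 0.4365 -0.105   0.0485] gap 0.0384 F [-11.7  -2.1  11.4] tx [-0.816 -0.578  0.006] tz [-0.007 -0.002 -1.   ] j [-0.41  0.24 -0.57  0.76 -0.   -1.03]
tcp [-21.6 -37.2] -10.772618427443547
```

```bash
python3 -m creep '{"hand":[35,35,35,35,35],"delta_pos":[[0,0,-0.0015],[0,0,0],[0,0,0],[0,0,0],[0,0,0]],"turn":[0,0,0,0,0]}' 50
python3 - <<'E'
from h import *
s=st();print('tcp',ff(s['tcp_pos']),np.array(s['wrist_force'][:2])@FY)
c=cam('wrist','w29')
E
```

```text
clock: 32.58
tcp_pos: [0.438, -0.104, 0.0486]
orientation: [-0.002, -0.304, 0.953, 0.001]
wrist_force: [-6.0, 0.7, 0.1]
finger_gap: 0.0386
t 32.58 tcp [ 0.438  -0.104   0.0486] gap 0.0386 F [-6.   0.7  0.1] tx [-0.815 -0.579  0.002] tz [-0.004  0.001 -1.   ] j [-0.41  0.24 -0.57  0.76 -0.   -1.03]
tcp [-21.5 -35.4] -4.4904995932421805
```

View pics/w29.png

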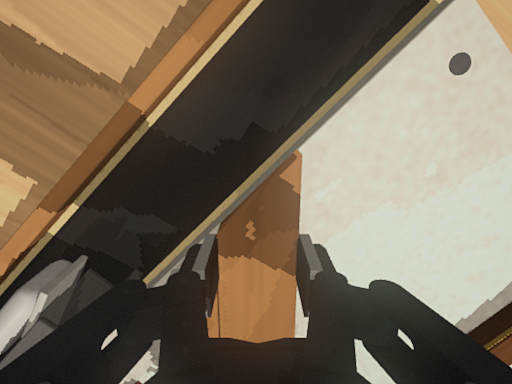

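```bash
python3 -m creep '{"hand":[50,50,50,50,50],"delta_pos":[[0.0008,0,0],[0,0,0],[0,0,0],[0,0,-0.03],[0,0,-0.04]],"turn":[0,0,0,0,0]}' 40
python3 -m creep '{"hand":[60,60,70,80,80],"delta_pos":[[0,0,-0.04],[-0.02,0.02,0],[0,0,0],[0,0,0],[0,0,0]],"turn":[0,0,0,1,1]}' 40
python3 - <<'E'
from h import *
s=st();print('tcp',ff(s['tcp_pos']))
c=cam('wrist','w30')
E
```

```text
clock: 33.05
tcp_pos: [0.4382, -0.1046, 0.104]
orientation: [-0.001, -0.304, 0.953, 0.001]
wrist_force: [0.8, -0.8, -0.2]
finger_gap: 0.0501
clock: 33.47
tcp_pos: [0.4438, -0.0829, 0.1373]
orientation: [0.001, -0.218, 0.976, -0.0]
wrist_force: [-0.2, 0.2, -0.4]
finger_gap: 0.0798
t 33.47 tcp [ 0.4438 -0.0829  0.1373] gap 0.0798 F [-0.2  0.2 -0.4] tx [-0.905 -0.426 -0.001] tz [ 0.001 -0.    -1.   ] j [-0.36  0.14 -0.45  0.98 -0.   -0.8 ]
tcp [-35.5 -18.5]
```

View pics/w30.png

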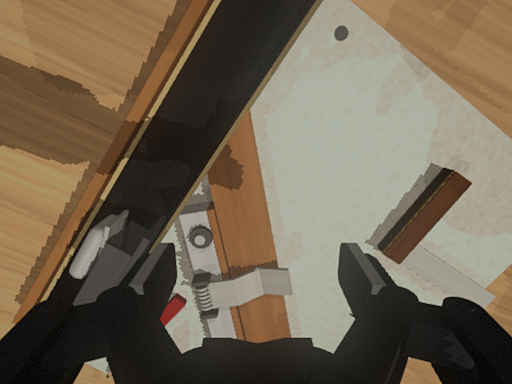

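```bash
python3 -m creep '{"hand":[80,80,80,80,80],"delta_pos":[[0,0,0],[0,0,0],[0,0,0],[0,0,0],[0,0,0]],"turn":[1,1,1,1,1]}' 40
python3 -m creep '{"hand":[80,80,80,80,80],"delta_pos":[[0,0,0],[0,0,0],[0,0,0],[0,0,0],[0,0,0]],"turn":[1,1,1,1,1]}' 40
python3 -m creep '{"hand":[80,80,80,80,80],"delta_pos":[[0,0,0],[0,0,0],[0,0,0],[0,0,0],[0,0,0]],"turn":[1,1,1,1,1]}' 40
python3 -m creep '{"hand":[80,80,80,80,80],"delta_pos":[[0,0,0],[0.0186,0.0293,0],[0.0186,0.0293,0],[0.0186,0.0293,0],[0,0,0]],"turn":[1,0,0,0,0]}' 40
python3 - <<'E'
from h import *
s=st();print('tcp',ff(s['tcp_pos']))
r=Rq(s['orientation']).as_matrix();ty=r[:,1];print('bearing',np.rad2deg(np.arctan2(ty[0],ty[1])))
E
```

```text
clock: 33.93
tcp_pos: [0.4435, -0.0831, 0.1368]
orientation: [0.0, -0.002, 1.0, -0.0]
wrist_force: [0.3, 0.6, 0.9]
finger_gap: 0.08
clock: 34.35
tcp_pos: [0.4434, -0.0831, 0.1367]
orientation: [0.0, 0.214, 0.977, 0.0]
wrist_force: [0.1, -0.4, 0.1]
finger_gap: 0.0802
clock: 34.77
tcp_pos: [0.4434, -0.0832, 0.1367]
orientation: [0.0, 0.421, 0.907, 0.0]
wrist_force: [0.8, -0.5, -0.4]
finger_gap: 0.0802
clock: 35.18
tcp_pos: [0.4764, -0.003, 0.1369]
orientation: [0.0, 0.456, 0.89, 0.001]
wrist_force: [0.2, -0.4, 0.0]
finger_gap: 0.08
t 35.18 tcp [ 0.4764 -0.003   0.1369] gap 0.08 F [ 0.2 -0.4  0. ] tx [-0.583  0.812  0.   ] tz [ 0.001  0.001 -1.   ] j [-0.18  0.18 -0.39  0.99  0.    0.77]
tcp [-82.   54.2]
bearing 54.311637672830365
```

```bash
python3 -m creep '{"hand":[80,80,80,80,80],"delta_pos":[[0,-0.002,0.03],[0,0,0.04],[0,0,0.04],[0,0,0.016],[0,0,0]],"turn":[0.1,0,0,0,0]}' 40
python3 -m creep '{"hand":[80,80,80,80,80],"delta_pos":[[-0.01,0,0],[-0.01,0,0],[-0.008,0,0],[-0.007,0,0],[0,0,0]],"turn":[0,0,0,0,0]}' 40
python3 - <<'E'
from h import *
s=st();print('tcp',ff(s['tcp_pos']),np.array(s['wrist_force'][:2])@FX)
E
```

```text
clock: 35.6
tcp_pos: [0.4704, -0.0067, 0.0328]
orientation: [-0.003, 0.462, 0.887, -0.001]
wrist_force: [-0.7, 0.4, 0.4]
finger_gap: 0.0801
clock: 36.02
tcp_pos: [0.4904, -0.0291, 0.0374]
orientation: [-0.0, 0.462, 0.887, 0.002]
wrist_force: [-1.8, 5.8, 4.2]
finger_gap: 0.0798
t 36.02 tcp [ 0.4904 -0.0291  0.0374] gap 0.0798 F [-1.8  5.8  4.2] tx [-0.572  0.82   0.003] tz [ 0.001  0.004 -1.   ] j [-0.23  0.32 -0.49  0.76  0.    0.74]
tcp [-52.6  50.6] -5.8127510936920785
```

```bash
python3 -m creep '{"hand":[80,80,80,80,80],"delta_pos":[[-0.004,0,0],[-0.001,0,0],[0,0,0],[0,0,0],[0,0,0]],"turn":[-0.05,0,0,0,0]}' 40
python3 - <<'E'
from h import *
s=st();print('tcp',ff(s['tcp_pos']),np.array(s['wrist_force'][:2])@FX)
E
python3 -m creep '{"hand":[80,80,80,80,80],"delta_pos":[[0.014,0,0],[0.01,0,0],[0,0,-0.04],[0,0,-0.05],[0,0,-0.04]],"turn":[0,0,0,0,0]}' 40
python3 - <<'E'
from h import *
s=st();print('tcp',ff(s['tcp_pos']))
E
```

```text
clock: 36.43
tcp_pos: [0.4901, -0.0295, 0.0371]
orientation: [-0.003, 0.46, 0.888, 0.003]
wrist_force: [-5.3, 15.9, 8.8]
finger_gap: 0.0803
t 36.43 tcp [ 0.4901 -0.0295  0.0371] gap 0.0803 F [-5.3 15.9  8.8] tx [-0.576  0.817  0.008] tz [-0.002  0.008 -1.   ] j [-0.23  0.32 -0.49  0.76  0.01  0.73]
tcp [-52.5  50.1] -16.063017027958335
clock: 36.85
tcp_pos: [0.4809, -0.0175, 0.1426]
orientation: [0.001, 0.461, 0.888, -0.0]
wrist_force: [1.0, -0.7, 0.3]
finger_gap: 0.0796
t 36.85 tcp [ 0.4809 -0.0175  0.1426] gap 0.0796 F [ 1.  -0.7  0.3] tx [-0.575  0.818 -0.001] tz [ 0.001 -0.001 -1.   ] j [-0.2   0.19 -0.37  1.01 -0.    0.75]
tcp [-67.6  49.5]
```

```bash
python3 -m creep '{"hand":[0,0,0,0,0],"delta_pos":[[-0.0273,-0.0345,0],[-0.0273,-0.0345,0],[-0.0273,-0.0345,0],[-0.0273,-0.0345,0],[-0.0273,-0.0345,0]],"turn":[0,0,0,0,0]}' 40
python3 -m creep '{"hand":[0,0,0,0,0],"delta_pos":[[-0.0273,-0.0345,0],[0,0,0.03],[0,0,0.02],[0,0,0],[0,0,0]],"turn":[0,0,0,0,0]}' 40
python3 - <<'E'
from h import *
s=st();print('tcp',ff(s['tcp_pos']))
c=cam('wrist','w31');print(ff(c['origin']),c['origin'][2])
np.savez('w31.npz',**c)
i=cv2.imread('pics/w31.png')[0:150,180:380]
cv2.imwrite('pics/w31c.png',cv2.resize(i,None,fx=4,fy=4,interpolation=cv2.INTER_CUBIC))
E
```

```text
clock: 37.27
tcp_pos: [0.4306, -0.1879, 0.1412]
orientation: [0.001, 0.461, 0.888, -0.0]
wrist_force: [0.2, -0.2, -0.3]
finger_gap: 0.0194
clock: 37.68
tcp_pos: [0.4201, -0.2197, 0.1001]
orientation: [-0.001, 0.461, 0.887, 0.0]
wrist_force: [0.5, 0.6, 0.8]
finger_gap: -0.0003
t 37.68 tcp [ 0.4201 -0.2197  0.1001] gap -0.0003 F [0.5 0.6 0.8] tx [-0.575  0.818  0.001] tz [-0.001  0.001 -1.   ] j [-0.65  0.22 -0.45  0.9  -0.    0.31]
tcp [  62.8 -116.6]
[ -12.7 -117. ] 0.2308555734084417
```

View pics/w31c.png

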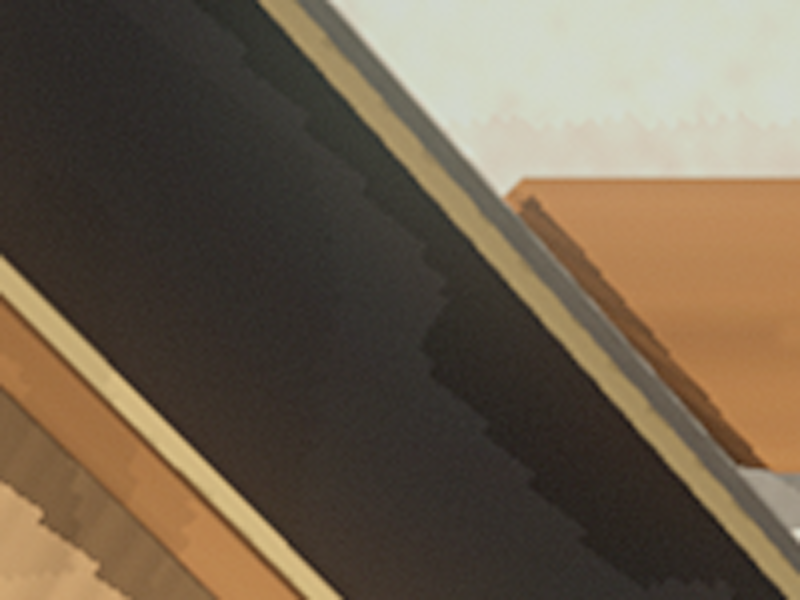

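```bash
python3 -m creep '{"hand":[0,0,0,0,0],"delta_pos":[[0,0,-0.04],[0,0,-0.04],[0.01,0.04,-0.04],[0.01,0.04,0],[0.01,0.04,0]],"turn":[0,0,0,0,0]}' 40
python3 -m creep '{"hand":[0,0,0,0,0],"delta_pos":[[0,0.03,0],[0,0.02,0],[0,0,0],[0,0,0],[0,0,0]],"turn":[0,0,0,0,0]}' 40
python3 - <<'E'
from h import *
s=st();print('tcp',ff(s['tcp_pos']))
c=cam('wrist','w32');cam('scene','s32')
q=env.pinpoint('wrist','knob')[:1]
for k in q: print(k,bydepth(c,k['location']))
i=cv2.imread('pics/s32.png')[120:280,120:330]
cv2.imwrite('pics/s32c.png',cv2.resize(i,None,fx=3.7,fy=3.7,interpolation=cv2.INTER_CUBIC))
i=cv2.imread('pics/w32.png');cv2.imwrite('pics/w32c.png',cv2.resize(i,(784,588),interpolation=cv2.INTER_CUBIC))
E
```

```text
clock: 38.15
tcp_pos: [0.4863, -0.1473, 0.1978]
orientation: [0.004, 0.461, 0.887, 0.0]
wrist_force: [-0.1, 0.2, -0.0]
finger_gap: -0.0001
clock: 38.57
tcp_pos: [0.516, -0.1241, 0.194]
orientation: [0.0, 0.46, 0.888, -0.0]
wrist_force: [0.1, -0.1, 0.6]
finger_gap: -0.0001
t 38.57 tcp [ 0.516  -0.1241  0.194 ] gap -0.0001 F [ 0.1 -0.1  0.6] tx [-0.576  0.818 -0.001] tz [ 0.001 -0.001 -1.   ] j [-0.39  0.25 -0.16  1.16 -0.    0.57]
tcp [39.8 16.8]
{'location': [160.0, 472.8], 'score': 0.88} [0.64368142 0.00066879 0.08214524]
```

View pics/w32c.png

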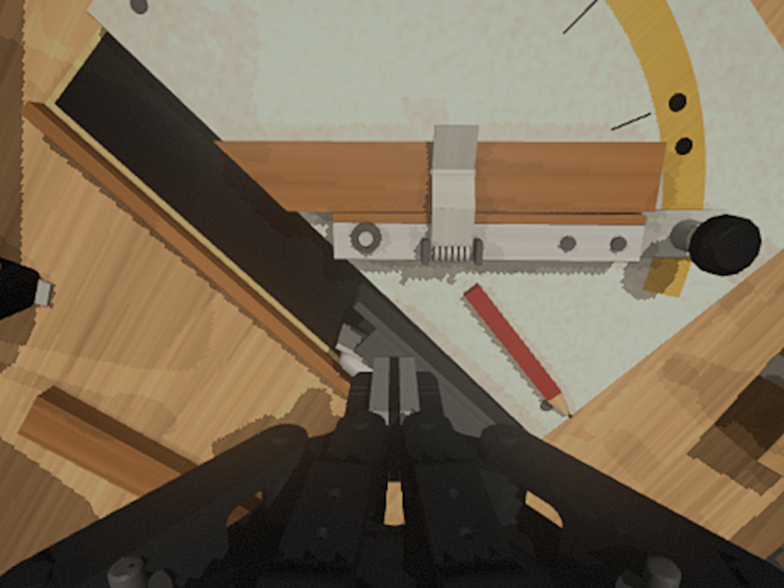

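View pics/s32c.png

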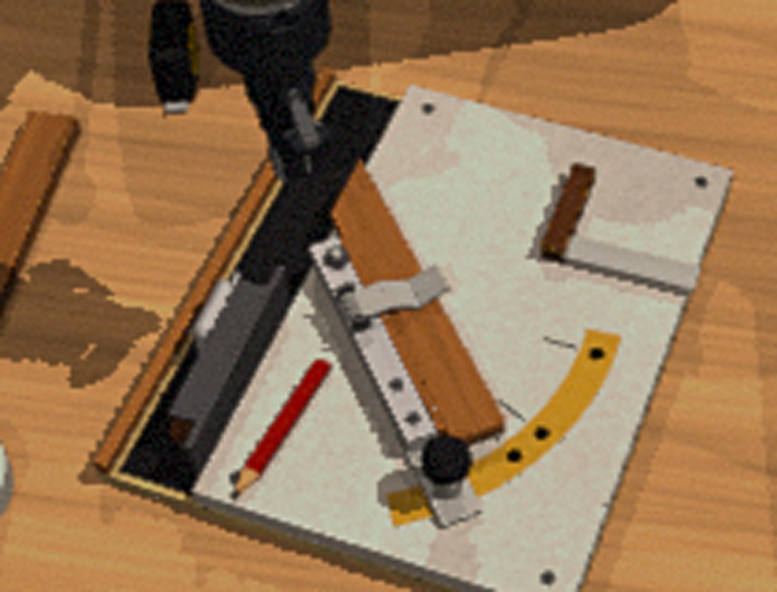

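```bash
python3 -c "
from workcell import env
print(env.hand_in())"
```

```text
the job is handed in; nothing more can be done
None
```

The fence is set in the 45° hole and the mitred strip is in place under the hold-down. I handed the job in at about 39 s of the 64 s allowed, with the arm clear of everything.

**What I did:**
- **Fence:** I pulled up the knob, swung the fence to 45° and let the pin drop in.
- **Strip:** I laid it on the bed clear of the hold-down and slid it in under the lip. I then pushed it against the working face with two fingertips.
- **Flush adjustment:** I pushed the square end toward the track and overshot by about 2.4 mm. To correct that, I gripped the strip where it sticks out past the fence end, pulled it back 2.4 mm, and pressed it to the fence again.

**Last checks:**
- **Pin:** the knob's top measured 82–83 mm above the bench, against 84 mm expected with the pin fully home. That is within the camera's 2 mm error.
- **Tight to the fence:** the strip stopped at the same place on both presses, taking 15–16 N without moving further. In the final picture it looks parallel to the working face with no visible gap.
- **Flush:** the lower edge of the mitred end lines up with the track edge along its whole length, to within about half a millimetre. I judged this by eye in the picture.
- **Other items:** the plane, try square, pencil and spare strip look unmoved in the last pictures. I did not check the other tools again at the end, but the arm did not go near them after the strip was picked up.

One disagreement: absolute wrist-camera positions were off by a few millimetres, in one reading by about 9 mm. I therefore measured the flushness and the tightness within single pictures.

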